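# Clear the catch tray and close the carton

## Robot

A 6-joint arm with a two-finger parallel gripper is mounted at the origin on the work surface. World frame = base frame: x ahead of the robot, y to its left, z up, the work surface at z = 0. Lengths are in m, angles in rad, forces in N, time in s.
With the tool pointing down it reaches from about 0.25 to 0.85 m from the base axis. Payload 12.5 kg.
Tool frame: the origin (TCP) lies at the very end of the fingers, on their centre line; the grasp point (between the pads) lies 19 mm behind it; z points along the fingers, y is the line along which they close (so a half turn about z gives the same grasp; the last joint's range is limited). The gripper opens to 93 mm and grips with 3 to 60 N. Pads are 15 mm wide; open, the fingers measure 128 mm over their backs; the gripper's body (75 mm by 188 mm) begins 65 mm behind the grasp point.
Start: joints at [1.198, 0.351, 1.652, -0, 1.139, -0.085], TCP at [0.156, 0.527, 0.219] pointing down, gripper open.
Joint ranges: [-2.75, 2.75], [-0.79, 2.1], [0.01, 2.65], [-1.57, 4.71], [0.07, 3.14], [-2.87, 2.87]. Speed limits (rad/s): [2.22, 2.22, 2.79, 3.14, 3.14, 3.14].

## Interface

Orientations are given as a unit quaternion [x, y, z, w].
In Python, from rig import robot gives the robot as it stands.
- The arm moves only by the shell command python3 -m pendant 'ROWS' [OPENING]. ROWS is JSON, one flat list of numbers, 4 for each row, row after row: the shift along the tool's x, y, z normalised to -1 to 1, where 1 is 0.1 m, then the turn about the tool's z normalised to -1 to 1, where 1 is 90 degrees. In form: [dx, dy, dz, yaw, dx, dy, dz, yaw, ...]. A call has 1 to 10 rows; each row is the pose to reach, as a shift and turn from the pose commanded when the call began, along the tool's axes at that moment; what a row does not reach only later rows make up. A row lasts 1/10 s, in which the tool goes at most 50 mm and 8.59 degrees, less where a joint would pass 70% of its speed; a pose out of reach is approached as far as the arm can. A call with a number of a shift or a turn outside -1 to 1 is refused whole. A call with a gripper value outside its range is refused whole. OPENING is the opening, from 0 (shut) to 1 (fully open), set as the call begins (- or left out, the last holds). The fingers move at their own pace and stop on an object; the grip force is fixed at half the most. Time passes only in rows, so rows that repeat a pose let the fingers close. It gives the time, the measured TCP pose, the force, the opening and the grip force at its end, in the units of the state.
- robot.get_state(): the state, without advancing time (a new reading comes with each control period).
- robot.get_image(name): name is "scene" or "top"; returns (picture, depth): 400x640x3 uint8, blue, green, red; 400x640 float32, m along the optical axis (not along the pixel's ray), 0 where there is no reading.
- robot.get_calibration(name): a dict with "intrinsics" (3x3 intrinsics, pixels), "R" (3x3) and "t" (3): a world point X has camera coordinates R X + t. Camera axes: x right, y down, z forward; pixel columns grow to the right and rows downward; lengths in m; the calibration is good to about 2 mm. A picture is of the moment at which its call begins. get_calibration takes no time and is no camera call.
- robot.hand_in(): hands the job in; it is judged then, once.
The state is a dict: "clock": time; "joints": joint angles; "qvel": joint speeds; "joint_efforts": joint torques, N m; "ee_pos": TCP position; "ee_rot": TCP orientation; "wrist_force": force on the tool from outside, world axes, zero at the start; "moment": the same for the moment, N m; "opening": finger opening in m; "grip_force": force on a finger pad.
Only numpy, scipy, OpenCV 4.12 (cv2) and the standard library are available. Lean on these libraries where they do the work, as an engineer would, in place of code of your own. Each camera call takes 0.05 s, during which the arm holds its last target. There are 200 camera calls.

## Task

Collect both finished parts, the yellow bezel and the stainless spring plunger, from the trimming machine's catch tray and lay them flat on the floor of the open carton, set down rather than dropped; one of them has stopped under the clear guard and has to be drawn out without pushing on the guard. When both are in, close the carton: fold the short flap fully down first, then the long flap fully down over it. Leave the other things on the desk where they are.

Things in the scene. Friction and masses are not known exactly. Their poses are not given: they have to be found in the camera images.
- machine: Grey bench trimming machine with a flat steel catch tray towards the robot, fixed. Origin on the desk (z=0) on the tray's centre line; x points into the machine, y across the tray, z up. Tray floor 6 mm above the desk, x=-130 to +170 mm, inside y=-120 to +120 mm; side walls 30 mm high, front lip 16 mm high and 5 mm thick. Housing 250 wide, 235 high, x=+170 to +300 mm.
- tray_front (a point): Middle of the open front half of the tray floor, at machine (-55, 0, 6) mm. One part lies on this half, the other under the guard near machine x=+83 mm (centres); which is which, and on which side, varies.
- guard: Clear plastic guard sheet, level, 250 mm wide (y) and fixed to the machine's front, over the rear half of the tray (machine x=+17 to +170 mm). Its underside is 190 mm above the desk; open below on the front and sides. Its origin is the centre of the sheet, 193.5 mm above the desk; axes as the machine's.
- guard_edge (a point): Middle of the lower front edge of the guard (the edge towards the robot), 190 mm above the desk.
- bezel: Finished validator bezel: yellow plastic rectangular frame, 120 mm long (x), 56 mm wide (y), 22 mm high, 0.12 kg, lying flat; window 88 x 32 mm, rails 12 mm wide. Origin at the centre of its underside.
- plunger: Finished spring plunger: stainless round barrel, 26 mm diameter, 95 mm long (x=-60 to +35 mm), then a nose 14 mm in diameter to x=+60 mm; two square 34 mm collars, 12 mm thick, centred at x=-25 and x=+25 mm, on which it lies. About 0.35 kg. Axis 17 mm above the underside. Origin on the underside below x=0, midway between the collars; x along the barrel to the nose.
- carton: Open cardboard carton fixed to the desk, outside 200 (x) x 140 (y) mm, walls and floor 5 mm; inside 190 x 130 mm. Walls 74 mm high, that under the long flap 80 mm. Origin at the centre of its underside on the desk; z up. The short flap is hinged along its -y top edge, the long flap along its +y top edge.
- short_flap (a joint): Angle of the short flap, rad: 0 closed (level), pi/2 upright, more leaning outwards (starts 1.95 to 2.3). It stays where it is left by hinge friction (about 0.04 N m). The flap is 196 mm long along carton x, reaches 60 mm from its hinge, 4 mm thick.
- short_flap_hinge (a point): Middle of the short flap's hinge line, at carton (0, -70, 76) mm.
- short_flap_edge (a point): Middle of the short flap's free edge, moves with it.
- long_flap (a joint): Angle of the long flap, rad: 0 closed (level, lying over the short flap), pi/2 upright, more leaning outwards (starts 1.95 to 2.3). Same hinge friction. 196 mm long along carton x, reaches 85 mm from its hinge, 4 mm thick.
- long_flap_hinge (a point): Middle of the long flap's hinge line, at carton (0, +70, 83) mm.
- long_flap_edge (a point): Middle of the long flap's free edge, moves with it.
- tin: Bystander: dented open aluminium parts tin, 85 x 70 x 38 mm; origin at the centre of its underside.
- red_button: Bystander: round red push button on a 62 mm square black housing, 40 mm high in all; origin at the centre of its underside.
- screwdriver: Bystander: screwdriver lying on the left of the desk; origin on its underside.
- cleaner: Bystander: upright spray can, 56 mm diameter, 160 mm high; origin at the centre of its underside.
- wrench: Bystander: wrench lying on the right of the desk; origin on its underside.

How it is judged:
On the way, in this order (a step that is already met when the one before it is completed fails the run):
1. both parts lie flat in the carton, released, with both flaps still open (x of bezel in the frame of carton between -0.095 and 0.095 m and y of bezel in the frame of carton between -0.065 and 0.065 m and z of bezel in the frame of carton between -0.005 and 0.035 m and x of plunger in the frame of carton between -0.095 and 0.095 m and y of plunger in the frame of carton between -0.065 and 0.065 m and z of plunger in the frame of carton between -0.005 and 0.045 m and angle between the z axis of bezel and the z axis of carton, either way round below 0.15 rad and angle between the x axis of plunger and the z axis of carton, either way round above 1.42 rad and linear speed of each of bezel, plunger below 0.03 m/s and contact force between the fingers and bezel below 0.5 N and contact force between the fingers and plunger below 0.5 N and value of joint each of short_flap, long_flap above 1 rad), for 0.1 s.
2. the short flap is down while the long flap is still open (value of joint short_flap below 0.12 rad and value of joint long_flap above 0.8 rad), for 0.1 s.
At the end, for the whole second after the job is handed in: Both parts are inside the carton, at rest and lying flat on its floor (within about 8 degrees), and both flaps are folded down to within 0.12 rad (7 degrees) of level, short one below and long one over it (x of bezel in the frame of carton between -0.095 and 0.095 m and y of bezel in the frame of carton between -0.065 and 0.065 m and z of bezel in the frame of carton between -0.005 and 0.035 m and x of plunger in the frame of carton between -0.095 and 0.095 m and y of plunger in the frame of carton between -0.065 and 0.065 m and z of plunger in the frame of carton between -0.005 and 0.045 m and angle between the z axis of bezel and the z axis of carton, either way round below 0.15 rad and angle between the x axis of plunger and the z axis of carton, either way round above 1.42 rad and linear speed of each of bezel, plunger below 0.03 m/s and value of joint each of short_flap, long_flap below 0.12 rad); the robot touches nothing.
It fails at once if the guard is pushed with more than 10 N (contact force between anything else and guard above 10 N).
It fails at once if a finished part is dropped: it falls free of the fingers faster than 0.9 m/s (about 40 mm of fall) ((contact force between the fingers and bezel below 0.05 N and linear speed of bezel above 0.9 m/s) or (contact force between the fingers and plunger below 0.05 N and linear speed of plunger above 0.9 m/s)).
It fails at once if another thing on the desk is moved by more than 30 mm (distance of any of tin, red_button, screwdriver, cleaner, wrench from where it was at the start of the episode above 0.03 m).
It also fails if it takes over 72 s, if anything falls off the work surface, if the arm or the gripper's body presses on something with over 40 N, if the wrist force passes 120 N, or if a joint passes its speed limit or range.

## Working session

There is one attempt and no reset: what is moved stays moved. The work goes in short steps, Python scripts to look and compute and a shell command to move; the robot and the scene stay as the last step left them, time stands still between calls to the robot, and variables do not carry over. Pictures are saved under pics/ and viewed, at most 10 in all, crops included, and the job is handed in when it is done.

```bash
ls; mkdir -p pics
cat > h.py <<'E'
import numpy as np,cv2
from rig import robot
def grab(n,tag):
    im,d=robot.get_image(n); cv2.imwrite(f'pics/{tag}.png',im); np.savez(f'pics/{tag}.npz',im=im,d=d); return im,d
def pts(n,d):
    c=robot.get_calibration(n);K,R,t=[np.array(c[k]) for k in('intrinsics','R','t')]
    v,u=np.mgrid[:d.shape[0],:d.shape[1]]
    p=np.stack([(u-K[0,2])/K[0,0]*d,(v-K[1,2])/K[1,1]*d,d],-1)
    return (p-t)@R
def ray(n,u,v,z):
    c=robot.get_calibration(n);K,R,t=[np.array(c[k]) for k in('intrinsics','R','t')]
    o=-R.T@t; r=R.T@np.linalg.inv(K)@np.array([u,v,1.]); return o+r*(z-o[2])/r[2]
E
python3 - <<'E'
from h import *
print(robot.get_state())
for n in('scene','top'):
    grab(n,n+'0'); c=robot.get_calibration(n); print(n,-np.array(c['R']).T@np.array(c['t']),c['intrinsics'],c['R'])
E
```

```text
pics
{'clock': 0.0, 'joints': array([ 1.19841699e+00,  3.51231728e-01,  1.65241078e+00, -3.99608896e-05,
        1.13911838e+00, -8.45573108e-02]), 'qvel': array([ 0.00086933,  0.00166592,  0.00248162, -0.00013437, -0.00058298,
       -0.00056864]), 'joint_efforts': array([-2.82138244e-03, -4.97324753e+01, -2.85243756e+01,  6.97726454e-02,
        2.57583114e-02, -8.23108348e-05]), 'ee_pos': array([0.15596233, 0.52706436, 0.21810896]), 'ee_rot': array([ 1.43406478e-01,  9.89663701e-01, -5.73047519e-04, -1.14623085e-04]), 'wrist_force': array([ 1.43385682, -0.49975307, -0.46141127]), 'moment': array([-0.06077868,  0.04732728, -0.01297121]), 'grip_force': 0.0, 'opening': 0.09311070170095}
scene [ 1.14318729 -0.45889748  1.03950265] [[386.01321148   0.         319.00798423]
 [  0.         386.01321148 195.16685365]
 [  0.           0.           1.        ]] [[ 0.6388329   0.76915093 -0.01730212]
 [ 0.59579591 -0.50882775 -0.6213868 ]
 [-0.48674404  0.3866538  -0.78331289]]
top [ 3.75400909e-01 -6.86289150e-04  1.45522280e+00] [[457.06461287   0.         323.09781105]
 [  0.         457.06461287 190.13263531]
 [  0.           0.           1.        ]] [[-0.02855517 -0.99955186 -0.00898238]
 [-0.98752829  0.02960128 -0.15463387]
 [ 0.15483046  0.00445476 -0.98793101]]
```

View pics/scene0.png

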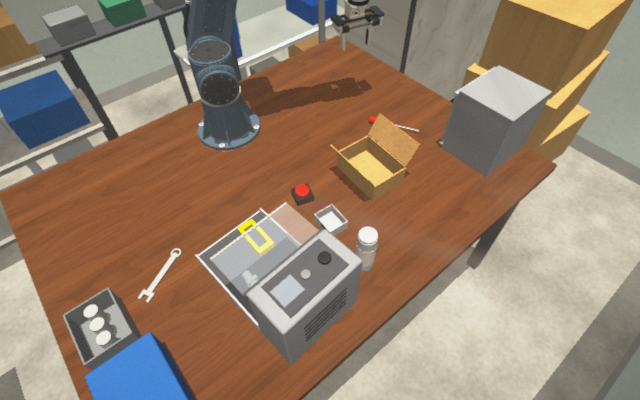

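View pics/top0.png

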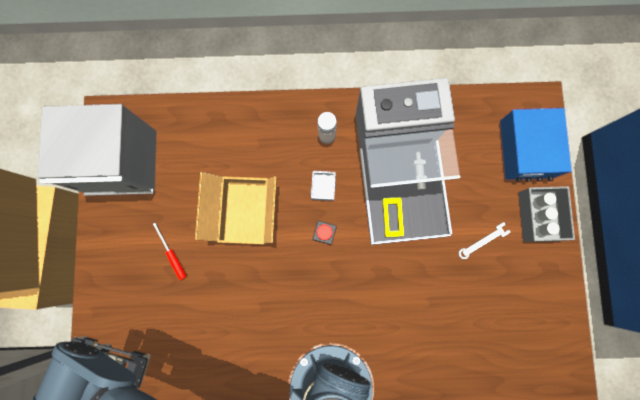

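The scene picture shows the bezel at (259,238), partly seen through the guard, the plunger at about (250,278) under the guard, and the carton at (372,165). The top picture shows the bezel at (394,217) on the front-left of the tray, the plunger at (420,172) under the guard, and the carton at (245,210) with its long flap on the left (+y).

Run:
```python
from h import *
im=np.load('pics/top0.npz')['im']; im2=np.load('pics/scene0.npz')['im']
a=cv2.resize(im[150:260,180:290],None,fx=4,fy=4,interpolation=cv2.INTER_CUBIC)
b=cv2.resize(im[70:250,350:470],None,fx=3,fy=3,interpolation=cv2.INTER_CUBIC)[-540:]
c=np.zeros((540,800,3),np.uint8); c[:440,:440]=a; c[:540,440:800]=b; cv2.imwrite('pics/crop1.png',c)
a=cv2.resize(im2[110:200,325:425],None,fx=4,fy=4,interpolation=cv2.INTER_CUBIC)
b=cv2.resize(im2[200:310,190:290],None,fx=4,fy=4,interpolation=cv2.INTER_CUBIC)
c=np.zeros((440,800,3),np.uint8); c[:360,:400]=a; c[:440,400:]=b; cv2.imwrite('pics/crop2.png',c)
for n in('top','scene'):
    z=np.load(f'pics/{n}0.npz'); I,d=z['im'],z['d']; P=pts(n,d)
    h=cv2.cvtColor(I,cv2.COLOR_BGR2HSV)
    m=((h[...,0]>25)&(h[...,0]<34)&(h[...,1]>200)&(h[...,2]>150)).astype(np.uint8)
    q=np.argwhere(m)
    nl,l,st,ce=cv2.connectedComponentsWithStats(m)
    for i in range(1,nl):
        if st[i,4]>30:
            w=np.argwhere(l==i)[:,::-1].astype(np.float32)
            zz=P[l==i][:,2]; print(n,st[i],ce[i],cv2.boxPoints(cv2.minAreaRect(w)).round(1).tolist(),'z',np.percentile(zz,[5,50,95]))
    for u,v in ([(245,210),(420,172),(424,160),(440,160),(210,205),(274,210),(430,215),(323,186),(325,233)] if n=='top' else [(250,278),(372,165),(395,140),(347,158)]):
        print(n,(u,v),P[v,u].round(4))
```

```text
top [383 198  20  39 376] [392.66223404 216.625     ] [[382.5, 199.0], [400.20001220703125, 197.6999969482422], [402.8999938964844, 235.1999969482422], [385.20001220703125, 236.5]] z [0.01416857 0.0261078  0.03168783]
top (245, 210) [0.5463 0.2576 0.0022]
top (420, 172) [ 0.6161 -0.2678  0.1956]
top (424, 160) [ 0.6502 -0.2813  0.195 ]
top (440, 160) [ 0.6497 -0.3273  0.1908]
top (210, 205) [0.5503 0.34   0.1197]
top (274, 210) [0.5289 0.1503 0.1289]
top (430, 215) [ 0.5128 -0.3322  0.0019]
top (323, 186) [ 0.6174  0.0058 -0.0024]
top (325, 233) [0.4633 0.0037 0.0354]
scene [238 220  17  14  89] [245.58426966 225.66292135] [[237.1999969482422, 228.3000030517578], [251.0, 218.0], [254.60000610351562, 222.8000030517578], [240.8000030517578, 233.10000610351562]] z [0.02325282 0.02859509 0.03275678]
scene (250, 278) [ 0.7087 -0.3303  0.2005]
scene (372, 165) [0.5202 0.2848 0.009 ]
scene (395, 140) [0.5569 0.3438 0.1223]
scene (347, 158) [0.4405 0.2348 0.0164]
```

View pics/crop1.png

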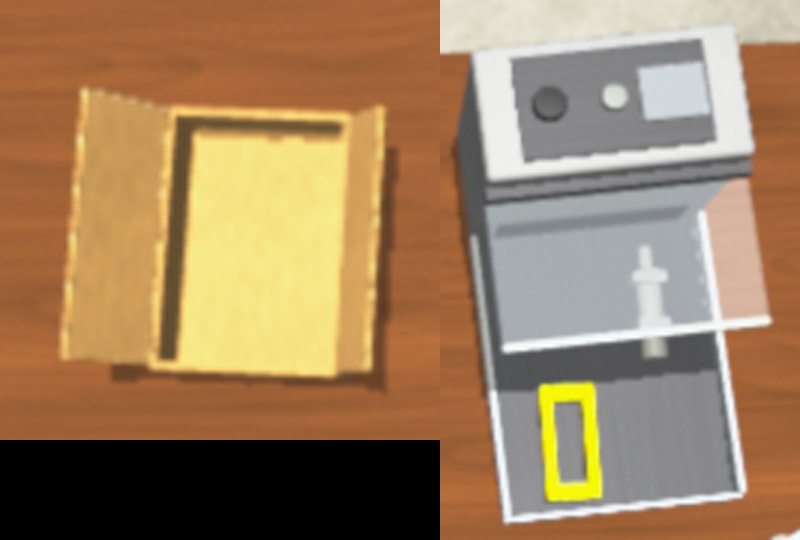

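View pics/crop2.png

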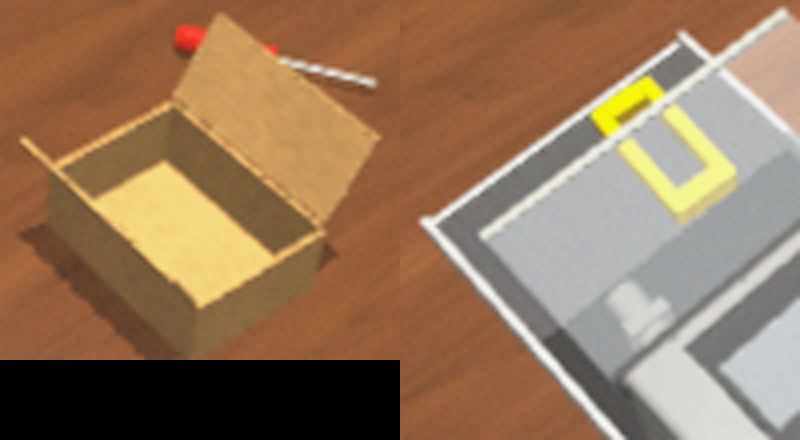

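The crops show the carton's inner rim corners (left panel) and the plunger, nose at (644,246) and tail at (655,357), lying below the guard edge in the right panel. Next I'll turn these pixels into positions and measure the gripper's silhouette.

Run:
```python
from h import *
C=lambda x,y:((x+.5)/4-.5+180,(y+.5)/4-.5+150)
M=lambda x,y:((x-440+.5)/3-.5+350,(y+.5)/3-.5+70)
S1=lambda x,y:((x+.5)/4-.5+325,(y+.5)/4-.5+110)
S2=lambda x,y:((x-400+.5)/4-.5+190,(y+.5)/4-.5+200)
def r(lbl,n,p,z): print(lbl,ray(n,*p,z).round(4))
for l,p,z in [('longhinge far',C(175,110),.083),('longhinge near',C(152,365),.083),('shorthinge far',C(347,115),.076),('shorthinge near',C(335,375),.076)]: r(l,'top',p,z)
for l,p,z in [('S longhinge near',S1(175,103),.083),('S longhinge far',S1(322,232),.083),('S shorthinge near',S1(55,165),.076),('S short far',S1(198,305),.076)]: r(l,'scene',p,z)
for l,p,z in [('nose',M(644,244),.023),('tail',M(655,358),.023),('col1 L',M(632,278),.03),('col1 R',M(667,275),.03),
 ('guard L',M(505,350),.19),('guard R',M(770,321),.19),('lip FL',M(508,521),.016),('lip FR',M(743,494),.016)]: r(l,'top',p,z)
for l,p,z in [('S tail',S2(613,295),.023),('S guard R',S2(485,235),.19),('S guard L',S2(785,12),.19),('S lip R',S2(430,222),.022),('S lip L',S2(683,40),.022)]: r(l,'scene',p,z)
z=np.load('pics/top0.npz');P=pts('top',z['d'])
for p in [(382.5,198.5),(400.7,197.2),(403.4,235.7),(385.2,237)]: r('bez','top',p,.028)
# gripper profile from scene depth
z=np.load('pics/scene0.npz');P=pts('scene',z['d']).reshape(-1,3)
q=P[(np.hypot(P[:,0]-.156,P[:,1]-.527)<.16)&(P[:,2]>.1)]
e=np.array([0.156,.527]); s=robot.get_state()
from scipy.spatial.transform import Rotation as Ro
Rm=Ro.from_quat(s['ee_rot']).as_matrix(); t=(q-s['ee_pos'])@Rm
for a in np.arange(-.30,.01,.02):
    w=t[(t[:,2]>=a)&(t[:,2]<a+.02)]
    if len(w)>3: print(round(a,2),len(w),w[:,:2].min(0).round(3),w[:,:2].max(0).round(3))
```

```text
longhinge far [0.6399 0.3092 0.083 ]
longhinge near [0.4462 0.3255 0.083 ]
shorthinge far [0.6333 0.1786 0.076 ]
shorthinge near [0.4351 0.1894 0.076 ]
S longhinge near [0.453  0.3235 0.083 ]
S longhinge far [0.6452 0.3067 0.083 ]
S shorthinge near [0.4362 0.1948 0.076 ]
S short far [0.6309 0.177  0.076 ]
nose [ 0.7178 -0.3012  0.023 ]
tail [ 0.5942 -0.3053  0.023 ]
col1 L [ 0.6796 -0.2848  0.03  ]
col1 R [ 0.6817 -0.322   0.03  ]
guard L [ 0.5804 -0.1304  0.19  ]
guard R [ 0.6004 -0.3793  0.19  ]
lip FL [ 0.428  -0.1433  0.016 ]
lip FR [ 0.4489 -0.3896  0.016 ]
S tail [ 0.591  -0.3109  0.023 ]
S guard R [ 0.5949 -0.3741  0.19  ]
S guard L [ 0.5759 -0.1263  0.19  ]
S lip R [ 0.4497 -0.3835  0.022 ]
S lip L [ 0.4326 -0.1415  0.022 ]
bez [ 0.5668 -0.1804  0.028 ]
bez [ 0.5692 -0.2378  0.028 ]
bez [ 0.4483 -0.2396  0.028 ]
bez [ 0.446  -0.1829  0.028 ]
-0.2 84 [-0.041 -0.037] [0.007 0.031]
-0.18 125 [-0.04  -0.043] [0.028 0.034]
-0.16 90 [-0.027 -0.042] [0.014 0.015]
-0.14 397 [-0.041 -0.095] [0.034 0.093]
-0.12 254 [-0.042 -0.094] [0.033 0.093]
-0.1 134 [-0.042 -0.089] [0.029 0.086]
-0.08 45 [-0.014 -0.063] [0.008 0.062]
-0.06 52 [-0.013 -0.064] [0.005 0.063]
-0.04 56 [-0.013 -0.064] [0.008 0.063]
-0.02 42 [-0.013 -0.063] [0.006 0.058]
```

```bash
cat >> h.py <<'E'
def plan(wps,start=None):
    """wps: (x,y,z,heading deg of tool y). prints commands' final rows"""
    from scipy.spatial.transform import Rotation as Ro
    s=robot.get_state()
    if start is None:
        Y=Ro.from_quat(s['ee_rot']).as_matrix()[:,1]; start=(*s['ee_pos'],np.degrees(np.arctan2(Y[1],Y[0])))
    c=np.array(start,float); print('start',c.round(4),'t',round(s['clock'],2))
    for w in wps:
        w=np.array(w,float)
        for _ in range(20):
            d=w-c
            h=np.radians(c[3]); ey=np.array([np.cos(h),np.sin(h)]); ex=np.array([np.sin(h)*-1*-1*-1,np.cos(h)])
            ex=np.array([-ey[1],ey[0]])*1.0  # y x z with z down: x = y cross z
            ex=np.cross([ey[0],ey[1],0],[0,0,-1])[:2]
            r=np.array([d[:2]@ex,d[:2]@ey,-d[2]])/.1; yw=-d[3]/90
            k=min(1,1/max(1e-9,abs(r).max(),abs(yw)))
            r=np.round(r*k,2); yw=round(yw*k,3)
            n=max(np.linalg.norm(r)*2,abs(yw)*90/8.59)
            print('  ',r.tolist(),yw,'rows>=%.1f'%n)
            c[:2]+=.1*(r[0]*ex+r[1]*ey); c[2]-=.1*r[2]; c[3]-=yw*90
            if k==1: break
        print(' ->',c.round(4))
E
python3 - <<'E'
from h import *
for n in('top','scene'):
    z=np.load(f'pics/{n}0.npz');P=pts(n,z['d'])
    for lo,hi in((.045,.078),):
        m=(P[...,0]>.40)&(P[...,0]<.69)&(P[...,1]>.15)&(P[...,1]<.36)&(P[...,2]>lo)&(P[...,2]<hi)
        q=P[m][:,:2].astype(np.float32); r=cv2.minAreaRect(q*1000); print(n,lo,len(q),r)
    m=(P[...,0]>.46)&(P[...,0]<.62)&(P[...,1]>.2)&(P[...,1]<.30)&(P[...,2]<.02); print('floor z',np.median(P[m][:,2]))
    # flap free edges
    for a,b,nm in((.1,.185,'short'),(.315,.42,'long')):
        m=(P[...,0]>.45)&(P[...,0]<.63)&(P[...,1]>a)&(P[...,1]<b)&(P[...,2]>.09)
        q=P[m]; 
        if len(q)>20: print(nm,len(q),np.percentile(q,[3,50,97],axis=0).round(3).tolist(), 'z-y fit',np.polyfit(q[:,2],q[:,1],1))
    h=cv2.cvtColor(z['im'],cv2.COLOR_BGR2HSV)
    mm=((h[...,0]>18)&(h[...,0]<32)&(h[...,2]>200)&(h[...,1]>100)&(h[...,1]<200)).astype(np.uint8)
    sl=np.zeros_like(mm)
    if n=='top': sl[150:260,190:290]=1
    else: sl[105:205,325:425]=1
    nl,l,st,ce=cv2.connectedComponentsWithStats(mm*sl)
    for i in range(1,nl):
        if st[i,4]>200:
            w=np.argwhere(l==i)[:,::-1]; g=np.array([ray(n,u,v,.005)[:2] for u,v in w],np.float32)*1000
            print('floor mask',st[i],cv2.minAreaRect(g))
plan([(.25,.42,.25,73.5),(.5076,-.21,.25,91),(.5076,-.21,.02,91)])
E
```

```text
top 0.045 486 ((538.882080078125, 251.5708465576172), (141.99951171875, 200.7763214111328), 86.10884857177734)
floor z 0.0036569351502233325
short 417 [[0.456, 0.147, 0.091], [0.538, 0.161, 0.113], [0.624, 0.176, 0.129]] z-y fit [-0.60491431  0.22913728]
long 1239 [[0.455, 0.323, 0.092], [0.538, 0.346, 0.125], [0.624, 0.367, 0.156]] z-y fit [0.5999674  0.27035094]
floor mask [ 217  177   51   67 2411] ((547.6210327148438, 265.524658203125), (148.07713317871094, 210.5628204345703), 85.91667175292969)
scene 0.045 874 ((540.2722778320312, 252.37649536132812), (145.68792724609375, 204.5946807861328), 86.0611572265625)
floor z 0.0053832659002320815
short 76 [[0.458, 0.147, 0.1], [0.547, 0.154, 0.127], [0.625, 0.166, 0.131]] z-y fit [-0.44424241  0.20927933]
long 1027 [[0.458, 0.324, 0.093], [0.545, 0.346, 0.125], [0.624, 0.366, 0.156]] z-y fit [0.59096379 0.27182216]Traceback (most recent call last):
  File "<stdin>", line 21, in <module>
  File "h.py", line 11, in ray
    c=robot.get_calibration(n);K,R,t=[np.array(c[k]) for k in('intrinsics','R','t')]
ValueError: time passes only in moves, steps and waits
```

```bash
sed -i 's/c=robot.get_calibration(n);/c=cal(n);/' h.py
cat >> h.py <<'E'
import functools
@functools.lru_cache
def cal(n): return robot.get_calibration(n)
E
python3 - <<'E'
from h import *
plan([(.28,.40,.25,73.5),(.5076,-.21,.25,91),(.5076,-.21,.02,91)])
E
```

```text
start [ 0.156   0.5271  0.2182 73.5114] t 0.1
   [-1.0, -0.56, -0.21] 0.0 rows>=2.3
   [-0.55, -0.31, -0.11] 0.0 rows>=1.3
 -> [ 0.2799  0.3997  0.2502 73.5114]
   [-0.75, -1.0, 0.0] -0.037 rows>=2.5
   [-0.67, -1.0, 0.0] -0.036 rows>=2.4
   [-0.59, -1.0, 0.0] -0.035 rows>=2.3
   [-0.51, -1.0, 0.0] -0.034 rows>=2.2
   [-0.45, -1.0, 0.0] -0.032 rows>=2.2
   [-0.24, -0.63, 0.0] -0.02 rows>=1.3
 -> [ 0.5072 -0.2101  0.2502 90.9714]
   [-0.0, 0.0, 1.0] -0.0 rows>=2.0
   [-0.0, 0.0, 1.0] -0.0 rows>=2.0
   [-0.0, 0.0, 0.3] -0.0 rows>=0.6
 -> [ 5.07200e-01 -2.10100e-01  2.02000e-02  9.09714e+01]
```

```bash
python3 -m pendant '[-1,-0.56,-0.21,0,-1,-0.56,-0.21,0,-1,-0.56,-0.21,0]' 1 | tail -3
python3 -m pendant '[-0.55,-0.31,-0.11,0,-0.55,-0.31,-0.11,0]' >/dev/null
python3 -m pendant '[-0.75,-1,0,-0.037,-0.75,-1,0,-0.037,-0.75,-1,0,-0.037]'>/dev/null
python3 -m pendant '[-0.67,-1,0,-0.036,-0.67,-1,0,-0.036,-0.67,-1,0,-0.036]'>/dev/null
python3 -m pendant '[-0.59,-1,0,-0.035,-0.59,-1,0,-0.035,-0.59,-1,0,-0.035]'>/dev/null
python3 -m pendant '[-0.51,-1,0,-0.034,-0.51,-1,0,-0.034,-0.51,-1,0,-0.034]'>/dev/null
python3 -m pendant '[-0.45,-1,0,-0.032,-0.45,-1,0,-0.032,-0.45,-1,0,-0.032]'>/dev/null
python3 -m pendant '[-0.24,-0.63,0,-0.02,-0.24,-0.63,0,-0.02,-0.24,-0.63,0,-0.02]'
python3 - <<'E'
from h import *
plan([(.5076,-.21,.06,91),(.5076,-.21,.010,91)])
E
```

```text
wrist_force: [0.0, -0.5, -0.6]
opening: 0.0929
grip_force: 0.0
clock: 2.4
ee_pos: [0.5076, -0.2105, 0.25]
ee_rot: [-0.007, 1.0, 0.0, -0.0]
wrist_force: [0.2, 0.6, -0.3]
opening: 0.0927
grip_force: 0.0
start [ 0.5076 -0.2105  0.25   90.8505] t 2.4
   [-0.0, 0.0, 1.0] -0.001 rows>=2.0
   [-0.0, 0.0, 0.9] -0.001 rows>=1.8
 -> [ 5.07600e-01 -2.10500e-01  6.00000e-02  9.10305e+01]
   [-0.0, 0.0, 0.5] 0.0 rows>=1.0
 -> [ 5.07600e-01 -2.10500e-01  1.00000e-02  9.10305e+01]
```

```bash
python3 -m pendant '[0,0,1,0,0,0,1,0,0,0,1,0]' 0.85 >/dev/null
python3 -m pendant '[0,0,0.5,0,0,0,0.9,0,0,0,0.9,0]' >/dev/null
python3 -m pendant '[0,0,0.25,0,0,0,0.5,0,0,0,0.5,0,0,0,0.5,0]' 
python3 -m pendant '[0,0,0,0,0,0,0,0,0,0,0,0,0,0,0,0,0,0,0,0]' 0
python3 -m pendant '[0,0,-0.3,0,0,0,-0.6,0,0,0,-1,0,0,0,-1,0]'
python3 -m pendant '[0,0,-0.5,0,0,0,-0.9,0,0,0,-0.9,0]'
python3 - <<'E'
from h import *
C=np.array([.5395,.252]);a=np.radians(-3.9);ex=np.array([np.cos(a),np.sin(a)])
T=C+.038*ex; print(T)
plan([(.43,0.03,.21,91),(.45,.10,.21,-3.9),(*T,.21,-3.9)])
grab('top','b1')
cv2.imwrite('pics/b1c.png',cv2.resize(cv2.imread('pics/b1.png')[120:260,340:470],None,fx=4,fy=4))
E
```

```text
clock: 3.4
ee_pos: [0.5086, -0.2101, 0.0134]
ee_rot: [-0.009, 1.0, -0.001, 0.001]
wrist_force: [0.3, 0.1, -0.4]
opening: 0.0791
grip_force: 0.0
clock: 3.9
ee_pos: [0.5077, -0.2101, 0.0114]
ee_rot: [-0.008, 1.0, -0.0, 0.0]
wrist_force: [-1.9, -0.6, 7.7]
opening: 0.0552
grip_force: 30.0
clock: 4.3
ee_pos: [0.5094, -0.2109, 0.1152]
ee_rot: [-0.008, 1.0, -0.002, 0.003]
wrist_force: [1.2, -0.0, -2.6]
opening: 0.0556
grip_force: 30.0
clock: 4.6
ee_pos: [0.5091, -0.2108, 0.205]
ee_rot: [-0.008, 1.0, -0.002, 0.003]
wrist_force: [0.6, 0.6, -1.9]
opening: 0.0557
grip_force: 30.0
[0.577412   0.24941542]
start [ 0.5091 -0.2108  0.205  90.9711] t 4.6
   [0.31, 1.0, -0.02] -0.0 rows>=2.1
   [0.31, 1.0, -0.02] -0.0 rows>=2.1
   [0.13, 0.42, -0.01] -0.0 rows>=0.9
 -> [4.30100e-01 2.99000e-02 2.10000e-01 9.09711e+01]
   [-0.2, 0.66, -0.0] 1.0 rows>=10.5
   [0.04, 0.01, -0.0] 0.054 rows>=0.6
 -> [ 0.4499  0.1002  0.21   -3.8889]
   [1.0, 0.74, -0.0] 0.0 rows>=2.5
   [0.57, 0.43, -0.0] 0.0 rows>=1.4
 -> [ 0.5772  0.2489  0.21   -3.8889]
```

View pics/b1c.png

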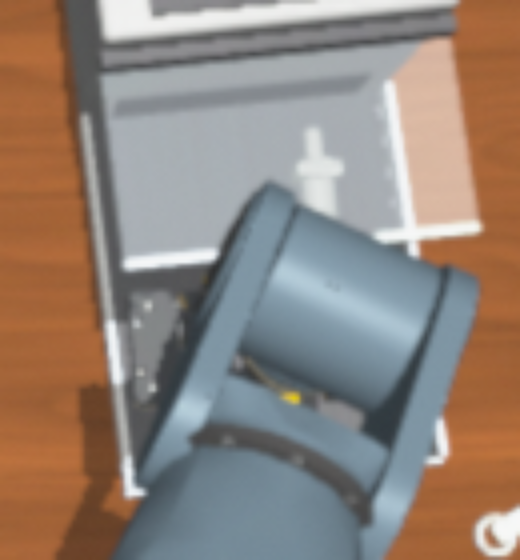

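Only the arm and a glimpse of the bezel at (290,398) show; the 55.7 mm opening and 30 N confirm the grip. I'll carry it to the carton.

```bash
python3 -m pendant '[0.31,1,-0.02,0,0.31,1,-0.02,0,0.31,1,-0.02,0]' >/dev/null
python3 -m pendant '[0.31,1,-0.02,0,0.31,1,-0.02,0,0.31,1,-0.02,0]' >/dev/null
python3 -m pendant '[0.13,0.42,-0.01,0,0.13,0.42,-0.01,0]' >/dev/null
python3 -m pendant '[-0.02,0.07,0,0.1,-0.04,0.14,0,0.2,-0.06,0.2,0,0.3,-0.08,0.26,0,0.4,-0.1,0.33,0,0.5,-0.12,0.4,0,0.6,-0.14,0.46,0,0.7,-0.16,0.53,0,0.8,-0.18,0.6,0,0.9,-0.2,0.66,0,1]' >/dev/null
python3 -m pendant '[0.04,0.01,0,0.054,0.04,0.01,0,0.054,0.04,0.01,0,0.054]' >/dev/null
python3 -m pendant '[1,0.74,0,0,1,0.74,0,0,1,0.74,0,0]' >/dev/null
python3 -m pendant '[0.57,0.43,0,0,0.57,0.43,0,0,0.57,0.43,0,0,0.57,0.43,0,0]'
python3 - <<'E'
from h import *
plan([(.5774,.2494,.21,-3.9)])
I,d=grab('scene','b2'); grab('top','b2t')
P=pts('scene',d); h=cv2.cvtColor(I,cv2.COLOR_BGR2HSV)
m=(h[...,0]>25)&(h[...,0]<34)&(h[...,1]>190)&(h[...,2]>120)&(P[...,1]>.1); q=P[m]; print(len(q),np.percentile(q,[2,50,98],axis=0).round(3)); print(np.argwhere(m).min(0),np.argwhere(m).max(0))
cv2.imwrite('pics/b2c.png',cv2.resize(np.hstack([I[40:200,320:450],cv2.imread('pics/b2t.png')[100:260,190:320]]),None,fx=3,fy=3))
E
```

```text
clock: 7.45
ee_pos: [0.5641, 0.258, 0.2047]
ee_rot: [0.705, 0.709, -0.001, -0.0]
wrist_force: [0.9, -0.3, -1.4]
opening: 0.056
grip_force: 30.0
start [0.5641 0.258  0.2047 0.2686] t 7.45
   [-0.09, 0.13, -0.05] 0.046 rows>=0.5
 -> [ 0.5771  0.249   0.2097 -3.8714]
39 [[0.555 0.198 0.219]
 [0.577 0.203 0.221]
 [0.592 0.212 0.225]]
[137 366] [143 377]
```

View pics/b2c.png

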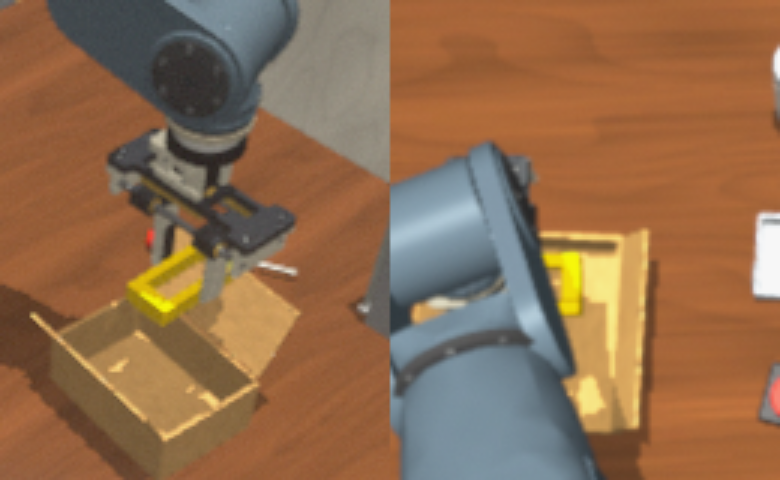

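The bezel hangs level above the carton, at (165,290) in the left panel. The yaw is about 4° short, so I'll correct it and go down.

```bash
python3 -m pendant '[-0.09,0.13,-0.05,0.046,-0.09,0.13,-0.05,0.046,-0.09,0.13,-0.05,0.046,-0.09,0.13,-0.05,0.046]'
python3 - <<'E'
from h import *
plan([(.5774,.2494,.11,-3.9),(.5774,.2494,.011,-3.9)])
E
```

```text
clock: 7.95
ee_pos: [0.5767, 0.2495, 0.2105]
ee_rot: [0.731, 0.683, -0.0, -0.0]
wrist_force: [0.4, 0.5, -0.7]
opening: 0.0556
grip_force: 30.0
start [ 0.5767  0.2495  0.2105 -3.8964] t 7.95
   [-0.0, 0.01, 1.0] 0.0 rows>=2.0
   [-0.0, -0.0, 0.01] 0.0 rows>=0.0
 -> [ 0.5777  0.2494  0.1095 -3.8964]
   [-0.0, -0.0, 0.99] 0.0 rows>=2.0
 -> [ 0.5777  0.2494  0.0105 -3.8964]
```

```bash
python3 -m pendant '[0,0.01,0.5,0,0,0.01,1,0,0,0.01,1,0,0,0.01,1,0]' | head -6
python3 -m pendant '[0,0,0.3,0,0,0,0.6,0,0,0,0.8,0,0,0,0.9,0,0,0,0.94,0,0,0,0.97,0,0,0,0.99,0,0,0,0.99,0,0,0,0.99,0]'
python3 - <<'E'
from h import *
I,d=grab('scene','b3'); 
cv2.imwrite('pics/b3c.png',cv2.resize(I[90:210,320:440],None,fx=4,fy=4))
E
```

```text
clock: 8.35
ee_pos: [0.5783, 0.2498, 0.1115]
ee_rot: [0.731, 0.682, -0.0, -0.0]
wrist_force: [0.4, -0.3, -0.3]
opening: 0.0558
grip_force: 30.0
clock: 9.25
ee_pos: [0.5786, 0.2496, 0.0122]
ee_rot: [0.731, 0.682, 0.0, 0.0]
wrist_force: [0.1, -0.5, -1.2]
opening: 0.0558
grip_force: 30.0
```

View pics/b3c.png

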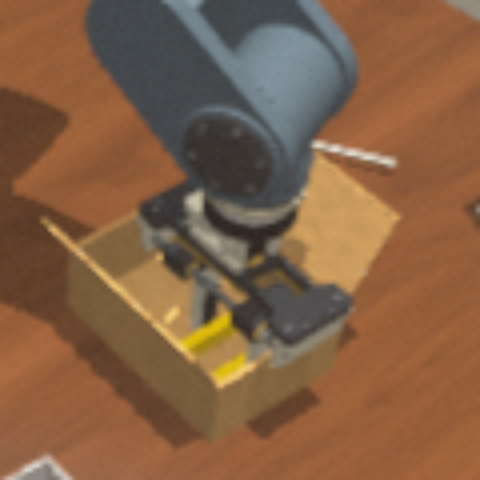

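```bash
python3 -m pendant '[0,0,0.01,0,0,0,0.02,0,0,0,0.02,0]' | sed -n 2,4p
python3 -m pendant '[0,0,0,0,0,0,0,0,0,0,0,0,0,0,0,0]' 0.72 | tail -2
python3 -m pendant '[0,0,-0.2,0,0,0,-0.5,0,0,0,-1,0,0,0,-1,0]' | sed -n 2p
python3 -m pendant '[0,0,-0.6,0,0,0,-1,0,0,0,-1,0]' | sed -n 2p
python3 - <<'E'
from h import *
O=np.array([.571,-.2538]);a=np.radians(4.5);ex=np.array([np.cos(a),np.sin(a)]);ey=np.array([-ex[1],ex[0]])
M=lambda x,y:O+x*ex+y*ey
print(M(-.12,-.0557),M(-.03,-.0557))
plan([(.46,.1,.21,4.5),(.44,-.1,.21,4.5),(*M(-.14,-.0557),.21,4.5),(*M(-.14,-.0557),.044,4.5),(*M(-.03,-.0557),.042,4.5)])
E
```

```text
ee_pos: [0.5785, 0.2496, 0.0105]
ee_rot: [0.731, 0.682, 0.0, 0.0]
wrist_force: [-2.1, -1.0, 8.2]
opening: 0.0668
grip_force: 0.0
ee_pos: [0.5813, 0.2506, 0.1159]
ee_pos: [0.581, 0.2505, 0.2165]
[ 0.45574009 -0.31874339] [ 0.54546265 -0.31168207]
start [ 0.581   0.2505  0.2165 -3.9694] t 10.7
   [-1.0, -0.7, 0.04] -0.059 rows>=2.4
   [-0.55, -0.46, 0.02] -0.035 rows>=1.4
 -> [0.4595 0.0996 0.2105 4.4906]
   [-1.0, -0.18, 0.0] -0.0 rows>=2.0
   [-0.97, -0.17, 0.0] -0.0 rows>=2.0
 -> [ 0.44   -0.0996  0.2105  4.4906]
   [-1.0, -0.1, 0.0] -0.0 rows>=2.0
   [-1.0, -0.1, 0.0] -0.0 rows>=2.0
   [-0.2, -0.02, 0.0] -0.0 rows>=0.4
 -> [ 0.4353 -0.3206  0.2105  4.4906]
   [0.0, 0.0, 1.0] -0.0 rows>=2.0
   [0.0, 0.0, 0.66] -0.0 rows>=1.3
 -> [ 0.4353 -0.3206  0.0445  4.4906]
   [0.0, 1.0, 0.02] -0.0 rows>=2.0
   [0.0, 0.1, 0.0] -0.0 rows>=0.2
 -> [ 0.545  -0.312   0.0425  4.4906]
```

```bash
python3 -m pendant '[-1,-0.7,0.04,-0.059,-1,-0.7,0.04,-0.059,-1,-0.7,0.04,-0.059]' 1 >/dev/null
python3 -m pendant '[-0.55,-0.46,0.02,-0.035,-0.55,-0.46,0.02,-0.035,-0.55,-0.46,0.02,-0.035]' >/dev/null
python3 -m pendant '[-1,-0.18,0,0,-1,-0.18,0,0,-1,-0.18,0,0]' >/dev/null
python3 -m pendant '[-0.97,-0.17,0,0,-0.97,-0.17,0,0,-0.97,-0.17,0,0]' >/dev/null
python3 -m pendant '[-1,-0.1,0,0,-1,-0.1,0,0,-1,-0.1,0,0]' >/dev/null
python3 -m pendant '[-1,-0.1,0,0,-1,-0.1,0,0,-1,-0.1,0,0]' >/dev/null
python3 -m pendant '[-0.2,-0.02,0,0,-0.2,-0.02,0,0,-0.2,-0.02,0,0]'
python3 - <<'E'
from h import *
for n in('top','scene'):
    I,d=grab(n,'c1'+n)
t=cv2.imread('pics/c1top.png');s=cv2.imread('pics/c1scene.png')
cv2.imwrite('pics/c1c.png',np.hstack([cv2.resize(s[180:320,190:330],(400,400),interpolation=cv2.INTER_CUBIC),cv2.resize(t[120:260,340:480],(400,400),interpolation=cv2.INTER_CUBIC)]))
O=np.array([.571,-.2538]);a=np.radians(4.5);ex=np.array([np.cos(a),np.sin(a)]);ey=np.array([-ex[1],ex[0]])
M=lambda x,y:O+x*ex+y*ey
plan([(*M(-.14,-.0557),.21,4.5),(*M(-.14,-.0557),.044,4.5),(*M(-.03,-.0557),.042,4.5)])
E
```

```text
clock: 12.8
ee_pos: [0.4331, -0.3208, 0.2034]
ee_rot: [0.679, 0.734, 0.0, -0.0]
wrist_force: [0.1, 0.1, 0.7]
opening: 0.093
grip_force: 0.0
start [ 0.4329 -0.3206  0.2036  4.5401] t 12.9
   [0.0, 0.03, -0.06] 0.0 rows>=0.1
 -> [ 0.4359 -0.3204  0.2096  4.5401]
   [0.0, -0.0, 1.0] 0.0 rows>=2.0
   [0.0, -0.0, 0.66] 0.0 rows>=1.3
 -> [ 0.4359 -0.3204  0.0436  4.5401]
   [-0.0, 1.0, 0.01] 0.0 rows>=2.0
   [-0.0, 0.1, 0.01] 0.0 rows>=0.2
 -> [ 0.5456 -0.3117  0.0416  4.5401]
```

View pics/c1c.png

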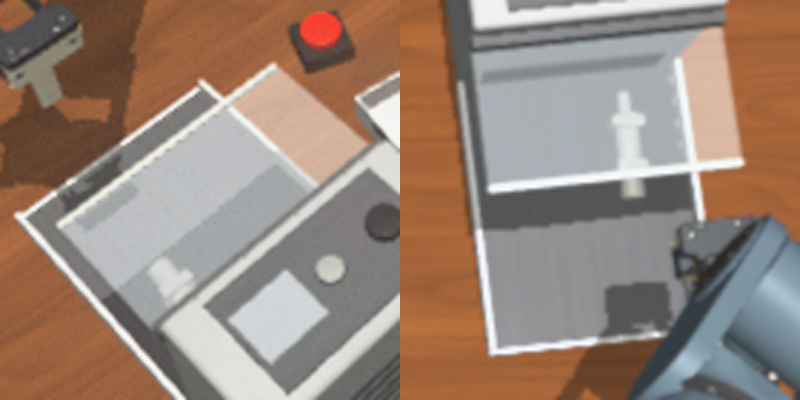

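The right panel shows the plunger's tail at (633,197), in line with the open finger. The left panel shows the tail at about (157,262), still under the guard edge. I'll go down in front of the guard and slide the far finger in above the tail.

```bash
python3 -m pendant '[0,0.03,0.5,0,0,0.03,0.94,0,0,0.03,0.94,0]' >/dev/null
python3 -m pendant '[0,0,0.5,0,0,0,0.66,0,0,0,0.66,0,0,0,0.66,0]' | sed -n 2,4p
python3 -m pendant '[0,0.3,0.01,0,0,0.6,0.01,0,0,0.8,0.01,0,0,0.9,0.02,0,0,0.95,0.02,0,0,1,0.02,0,0,1,0.02,0,0,1,0.02,0]'
python3 - <<'E'
from h import *
O=np.array([.571,-.2538]);a=np.radians(4.5);ex=np.array([np.cos(a),np.sin(a)]);ey=np.array([-ex[1],ex[0]])
M=lambda x,y:O+x*ex+y*ey
plan([(*M(-.03,-.0557),.040,4.5)])
I,d=grab('scene','d1')
cv2.imwrite('pics/d1c.png',cv2.resize(I[180:310,190:330],(750,696),interpolation=cv2.INTER_CUBIC)[:600])
P=pts('scene',d)
# highest gripper body points near guard
q=P[(abs(P[...,0]-.56)<.08)&(P[...,1]<-.2)&(P[...,1]>-.42)&(P[...,2]>.12)&(P[...,2]<.3)]
for lo in np.arange(.12,.3,.01):
    w=q[(q[:,2]>=lo)&(q[:,2]<lo+.01)]
    if len(w): print(round(lo,2),len(w),w[:,0].min().round(3),w[:,0].max().round(3))
E
```

```text
ee_pos: [0.4366, -0.3219, 0.0457]
ee_rot: [0.679, 0.734, 0.0, 0.001]
wrist_force: [0.2, -0.7, 0.4]
clock: 14.4
ee_pos: [0.5348, -0.3137, 0.0418]
ee_rot: [0.679, 0.734, -0.0, -0.0]
wrist_force: [-0.1, 0.4, 0.1]
opening: 0.093
grip_force: 0.0
start [ 0.5348 -0.3137  0.0418  4.4637] t 14.4
   [0.01, 0.11, 0.02] -0.0 rows>=0.2
 -> [ 0.5457 -0.3118  0.0398  4.4637]
0.12 2 0.487 0.489
0.13 5 0.492 0.54
0.14 77 0.48 0.559
0.15 23 0.481 0.565
0.16 89 0.528 0.575
0.17 66 0.535 0.574
0.18 23 0.546 0.556
0.19 1127 0.553 0.64
0.2 30 0.51 0.639
0.21 28 0.501 0.573
0.22 124 0.535 0.575
0.23 4 0.564 0.569
0.24 42 0.537 0.577
0.25 74 0.533 0.577
0.26 74 0.54 0.578
0.27 153 0.537 0.579
0.28 23 0.535 0.597
0.29 32 0.54 0.602
```

View pics/d1c.png

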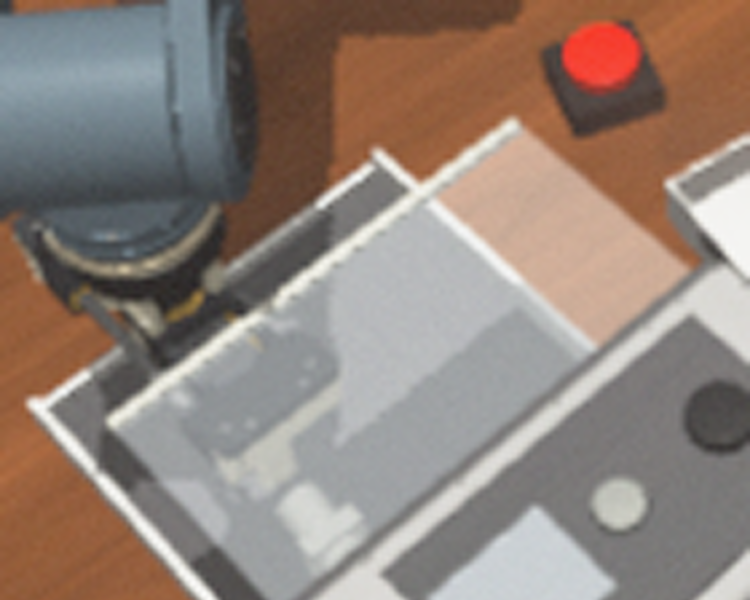

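The gripper body passes below the guard with clearance. The far finger, at about (260,470) in the picture, is just short of the plunger's tail at (300,500). I'll move 9 mm further in and press gently.

```bash
python3 -m pendant '[0.01,0.05,0,0,0.01,0.09,0,0,0.01,0.09,0,0,0.01,0.09,0,0]' | sed -n 2,4p
python3 -m pendant '[0,0,0.02,0,0,0,0.04,0,0,0,0.06,0,0,0,0.06,0]' | sed -n 2,4p
python3 -m pendant '[0,0,0.01,0,0,0,0.02,0,0,0,0.02,0]' | sed -n 2,4p
```

```text
ee_pos: [0.5442, -0.3118, 0.0415]
ee_rot: [0.679, 0.734, -0.0, -0.0]
wrist_force: [-0.2, -0.9, 0.4]
ee_pos: [0.5441, -0.3119, 0.0356]
ee_rot: [0.679, 0.734, -0.0, -0.0]
wrist_force: [-1.4, 0.0, 3.6]
ee_pos: [0.5436, -0.312, 0.0341]
ee_rot: [0.679, 0.734, -0.0, -0.0]
wrist_force: [-7.1, 0.3, 8.8]
```

```bash
python3 -m pendant '[0,0,0.01,0,0,-0.05,0.01,0,0,-0.1,0.01,0,0,-0.15,0.01,0]' | sed -n 2,4p
python3 -m pendant '[0,-0.05,0,0,0,-0.1,0,0,0,-0.15,0,0,0,-0.15,0,0]' | sed -n 2,4p
python3 - <<'E'
from h import *
I,d=grab('scene','e1')
cv2.imwrite('pics/e1c.png',cv2.resize(I[200:310,190:330],(750,589),interpolation=cv2.INTER_CUBIC))
E
```

```text
ee_pos: [0.5288, -0.313, 0.0324]
ee_rot: [0.679, 0.734, 0.0, -0.0]
wrist_force: [0.1, 0.4, -0.5]
ee_pos: [0.5137, -0.3142, 0.0326]
ee_rot: [0.679, 0.734, -0.0, -0.0]
wrist_force: [-0.2, -0.4, 0.6]
```

View pics/e1c.png

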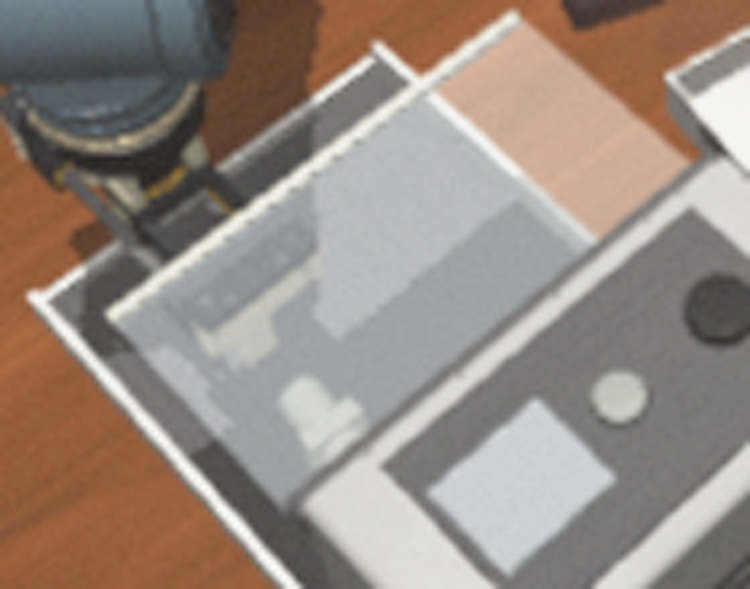

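The tail at (300,390) in this crop has not moved noticeably, so the finger slipped off once the tail had tipped. I have used all 10 views and will work from numbers from here. I'll press again further down, so that the tail bottoms out, and then drag.

```bash
python3 -m pendant '[0,0,-0.1,0,0,0,-0.1,0,0,0,-0.1,0]' | sed -n 2p
python3 -m pendant '[0,0.15,0,0,0,0.25,0,0,0,0.32,0,0,0,0.32,0,0,0,0.32,0,0]' | sed -n 2,4p
python3 -m pendant '[0,0,0.04,0,0,0,0.08,0,0,0,0.1,0,0,0,0.1,0]' | sed -n 2,4p
python3 -m pendant '[0,0,0.02,0,0,0,0.04,0,0,0,0.04,0]' | sed -n 2,4p
```

```text
ee_pos: [0.5147, -0.3143, 0.0431]
ee_pos: [0.5459, -0.3116, 0.0424]
ee_rot: [0.679, 0.734, -0.0, -0.0]
wrist_force: [0.7, -0.4, 0.2]
ee_pos: [0.5447, -0.312, 0.0327]
ee_rot: [0.679, 0.734, -0.001, -0.001]
wrist_force: [-9.3, 0.6, 10.6]
ee_pos: [0.5448, -0.3124, 0.0305]
ee_rot: [0.679, 0.734, -0.001, -0.001]
wrist_force: [-17.9, 1.9, 27.7]
```

```bash
python3 -m pendant '[0,-0.02,0,0,0,-0.04,0,0,0,-0.06,0,0]' | sed -n 2,4p
python3 -m pendant '[0,-0.02,0,0,0,-0.04,0,0,0,-0.06,0,0]' | sed -n 2,4p
python3 -m pendant '[0,-0.03,0,0,0,-0.06,0,0,0,-0.09,0,0]' | sed -n 2,4p
```

```text
ee_pos: [0.5421, -0.3131, 0.0304]
ee_rot: [0.679, 0.734, 0.001, 0.003]
wrist_force: [4.1, 1.6, 7.2]
ee_pos: [0.5336, -0.3125, 0.0281]
ee_rot: [0.679, 0.734, -0.0, -0.001]
wrist_force: [-0.0, 0.2, -0.2]
ee_pos: [0.5249, -0.3133, 0.0285]
ee_rot: [0.679, 0.734, -0.0, -0.0]
wrist_force: [-1.0, 0.2, 0.1]
```

```bash
cat > pl.py <<'E'
from h import *
def tail(I,verbose=1):
    h=cv2.cvtColor(I,cv2.COLOR_BGR2HSV); g=I.min(2)
    v,u=np.mgrid[262:300,235:262]
    m=g[262:300,235:262]
    return m
O=np.array([.571,-.2538]);a=np.radians(4.5);ex=np.array([np.cos(a),np.sin(a)]);ey=np.array([-ex[1],ex[0]])
def prof(I,n='scene',y=-.0557,z=.036):
    # brightness along plunger axis top line, machine x 0..0.09
    c=cal(n);K,R,t=[np.array(c[k]) for k in('intrinsics','R','t')]
    g=cv2.cvtColor(I,cv2.COLOR_BGR2GRAY).astype(np.float32); out=[]
    for x in np.arange(-.06,.08,.004):
        s=[]
        for dy in(-.006,0,.006):
            X=np.array([*(O+x*ex+(y+dy)*ey),z]); p=K@(R@X+t); p=p[:2]/p[2]
            s.append(cv2.getRectSubPix(g,(1,1),(float(p[0]),float(p[1])))[0,0])
        out.append(int(np.mean(s)))
    return out
E
python3 - <<'E'
from pl import *
I,d=grab('scene','f1'); grab('top','f1t')
print((np.arange(-.06,.08,.004)*1000).astype(int).tolist())
for t in('scene0','c1scene','e1','f1'): print(t,prof(np.load(f'pics/{t}.npz')['im']))
for t in('top0','c1top','f1t'): print(t,prof(np.load(f'pics/{t}.npz')['im'],'top'))
E
```

```text
[-60, -55, -51, -47, -43, -39, -35, -31, -27, -23, -19, -15, -11, -7, -3, 0, 4, 8, 12, 16, 20, 24, 28, 32, 36, 40, 44, 48, 52, 56, 60, 64, 68, 72, 76]
scene0 [182, 182, 182, 183, 182, 183, 182, 182, 182, 182, 182, 183, 183, 182, 182, 183, 183, 183, 181, 173, 188, 209, 209, 210, 209, 209, 209, 211, 212, 206, 197, 206, 183, 129, 148]
c1scene [166, 179, 189, 190, 190, 190, 190, 190, 190, 189, 191, 188, 188, 190, 190, 191, 189, 190, 189, 180, 194, 215, 215, 215, 215, 215, 215, 217, 217, 213, 205, 213, 190, 134, 153]
e1 [149, 152, 149, 148, 148, 143, 165, 191, 194, 194, 192, 193, 192, 188, 171, 160, 160, 160, 160, 165, 189, 210, 211, 211, 211, 211, 209, 213, 214, 210, 201, 208, 186, 131, 149]
f1 [152, 148, 146, 145, 148, 151, 149, 150, 146, 144, 171, 192, 193, 193, 191, 192, 190, 176, 161, 160, 172, 202, 211, 211, 211, 211, 210, 210, 213, 214, 203, 202, 185, 131, 149]
top0 [138, 139, 138, 138, 138, 138, 138, 138, 138, 137, 138, 138, 138, 138, 130, 102, 84, 82, 83, 94, 146, 169, 170, 169, 172, 206, 244, 241, 228, 226, 225, 221, 221, 222, 222]
c1top [141, 141, 140, 141, 140, 141, 141, 141, 141, 141, 141, 141, 141, 141, 133, 104, 85, 84, 84, 96, 149, 172, 173, 172, 174, 208, 245, 243, 230, 228, 227, 224, 224, 224, 224]
f1t [87, 100, 124, 129, 143, 169, 171, 163, 151, 137, 120, 104, 86, 74, 69, 70, 73, 75, 71, 62, 61, 71, 67, 59, 68, 169, 243, 233, 173, 157, 168, 203, 220, 221, 221]
```

```bash
python3 -m pendant '[0,0,-0.14,0,0,0,-0.14,0,0,0,-0.14,0]' | sed -n 2p
python3 -m pendant '[0,0.1,0,0,0,0.18,0,0,0,0.21,0,0,0,0.21,0,0,0,0.21,0,0]' | sed -n 2,4p
python3 -m pendant '[0,0,0.05,0,0,0,0.1,0,0,0,0.13,0,0,0,0.16,0,0,0,0.19,0,0,0,0.19,0]' | sed -n 2,4p
for i in 1; do python3 -m pendant '[0,-0.02,0,0]' | sed -n '2p;4p'; done
python3 -m pendant '[0,-0.02,0.01,0]' | sed -n '2p;4p'
python3 -m pendant '[0,-0.02,0.01,0]' | sed -n '2p;4p'
python3 -m pendant '[0,-0.02,0.01,0]' | sed -n '2p;4p'
python3 -m pendant '[0,-0.02,0.01,0]' | sed -n '2p;4p'
python3 -m pendant '[0,-0.02,0,0]' | sed -n '2p;4p'
python3 - <<'E'
from pl import *
I,d=grab('scene','g1');print((np.arange(-.06,.08,.004)*1000).astype(int).tolist()); print(prof(I))
E
```

```text
ee_pos: [0.5257, -0.3136, 0.0434]
ee_pos: [0.5461, -0.3115, 0.0424]
ee_rot: [0.679, 0.734, -0.0, -0.0]
wrist_force: [0.2, 0.7, -0.1]
ee_pos: [0.5453, -0.313, 0.028]
ee_rot: [0.679, 0.734, -0.001, 0.0]
wrist_force: [-30.0, 5.4, 52.9]
ee_pos: [0.5447, -0.3132, 0.028]
wrist_force: [-14.3, 4.7, 39.6]
ee_pos: [0.5439, -0.3138, 0.0277]
wrist_force: [-14.3, 5.4, 50.6]
ee_pos: [0.5431, -0.3145, 0.0273]
wrist_force: [-10.4, 4.8, 49.5]
ee_pos: [0.5423, -0.3153, 0.0269]
wrist_force: [-6.0, 2.1, 49.4]
ee_pos: [0.5413, -0.3161, 0.0264]
wrist_force: [-3.4, -0.3, 49.9]
ee_pos: [0.5366, -0.3146, 0.023]
wrist_force: [-0.2, -0.1, -0.8]
[-60, -55, -51, -47, -43, -39, -35, -31, -27, -23, -19, -15, -11, -7, -3, 0, 4, 8, 12, 16, 20, 24, 28, 32, 36, 40, 44, 48, 52, 56, 60, 64, 68, 72, 76]
[157, 153, 151, 148, 146, 147, 146, 147, 148, 152, 149, 151, 146, 147, 178, 194, 194, 192, 192, 191, 188, 193, 209, 211, 210, 210, 210, 209, 213, 213, 210, 199, 183, 130, 149]
```

```bash
python3 -m pendant '[0,-0.15,-0.1,0,0,-0.3,-0.19,0,0,-0.3,-0.19,0,0,-0.3,-0.19,0]' | sed -n 2p
python3 - <<'E'
from pl import *
grab('scene','h1')
c=cal('scene');K,R,t=[np.array(c[k]) for k in('intrinsics','R','t')]
o=-R.T@t
for tag in('c1scene','f1','h1'):
    g=cv2.cvtColor(np.load(f'pics/{tag}.npz')['im'],cv2.COLOR_BGR2GRAY).astype(np.float32)
    print(tag,'axial',[ (int(x*1000),v) for x,v in zip(np.arange(-.06,.08,.004),prof(g.astype(np.uint8)[...,None].repeat(3,2))) if .008<x<.045])
    for x in(.032,.040):
        s=[]
        for y in np.arange(-.10,0,.002):
            X=np.array([*(O+x*ex+y*ey),.023]); p=K@(R@X+t); p=p[:2]/p[2]
            s.append(cv2.getRectSubPix(g,(1,1),(float(p[0]),float(p[1])))[0,0])
        s=np.array(s); gr=np.diff(s); ys=np.arange(-.10,0,.002)
        i=gr.argmax();j=gr.argmin(); on=ys[s>200]; print('  x',x,'bright y',on.min().round(3),on.max().round(3),'mid',((on.min()+on.max())/2).round(4))
# expected midpoint bias: silhouette of cylinder seen from camera projected at axis height is symmetric
E
```

```text
ee_pos: [0.5044, -0.315, 0.0383]
c1scene axial [(8, 190), (12, 189), (16, 180), (20, 194), (24, 215), (28, 215), (32, 215), (36, 215), (40, 215), (44, 215)]
  x 0.032 bright y -0.064 -0.044 mid -0.054
  x 0.04 bright y -0.066 -0.042 mid -0.054
f1 axial [(8, 176), (12, 161), (16, 160), (20, 172), (24, 202), (28, 211), (32, 211), (36, 211), (40, 211), (44, 210)]
  x 0.032 bright y -0.062 -0.046 mid -0.054
  x 0.04 bright y -0.062 -0.046 mid -0.054
h1 axial [(8, 160), (12, 160), (16, 160), (20, 162), (24, 184), (28, 210), (32, 212), (36, 212), (40, 211), (44, 211)]
  x 0.032 bright y -0.062 -0.046 mid -0.054
  x 0.04 bright y -0.062 -0.046 mid -0.054
```

Run:
```python
from h import *
for tag,p,h in(('scene0',(.156,.527,.2182),73.5),('b2',(.5641,.258,.2047),.27),('c1scene',(.4331,-.3208,.2034),4.5)):
    P=pts('scene',np.load(f'pics/{tag}.npz')['d']).reshape(-1,3); a=np.radians(h)
    ey=np.array([np.cos(a),np.sin(a),0]);ex=np.array([-ey[1],ey[0],0]); ez=np.array([0,0,-1.]); 
    q=P-p; t=np.stack([q@ex,q@ey,q@ez],1); t=t[(abs(t[:,0])<.1)&(abs(t[:,1])<.11)&(t[:,2]<-.1)]
    print(tag,'(x here = +90deg left of y)')
    for b in np.arange(-.21,-.11,.005):
        w=t[(t[:,2]>=b)&(t[:,2]<b+.005)]
        if len(w): print('%.3f'%b,len(w),np.percentile(w[:,:2],[2,98],axis=0).round(3).tolist(), 'rad max',np.hypot(w[:,0],w[:,1]).max().round(3))
```

```text
scene0 (x here = +90deg left of y)
-0.195 11 [[-0.034, -0.028], [-0.016, 0.008]] rad max 0.038
-0.190 24 [[-0.035, -0.034], [-0.003, 0.013]] rad max 0.038
-0.185 49 [[-0.041, -0.036], [0.004, 0.026]] rad max 0.042
-0.180 35 [[-0.037, -0.04], [0.015, 0.027]] rad max 0.047
-0.175 45 [[-0.039, -0.042], [0.026, 0.012]] rad max 0.051
-0.170 29 [[-0.037, -0.042], [0.02, 0.013]] rad max 0.051
-0.165 16 [[-0.035, -0.042], [0.022, -0.002]] rad max 0.05
-0.160 11 [[-0.027, -0.041], [0.012, 0.008]] rad max 0.045
-0.155 26 [[-0.023, -0.041], [0.012, 0.01]] rad max 0.043
-0.150 26 [[-0.024, -0.041], [0.013, 0.015]] rad max 0.046
-0.145 26 [[-0.025, -0.041], [0.008, 0.013]] rad max 0.044
-0.140 29 [[-0.025, -0.041], [0.008, 0.013]] rad max 0.044
-0.135 39 [[-0.029, -0.051], [0.022, 0.089]] rad max 0.094
-0.130 226 [[-0.037, -0.093], [0.03, 0.092]] rad max 0.098
-0.125 105 [[-0.039, -0.094], [0.027, 0.084]] rad max 0.098
-0.120 65 [[-0.039, -0.093], [0.02, 0.089]] rad max 0.101
-0.115 58 [[-0.04, -0.093], [0.019, 0.091]] rad max 0.099
b2 (x here = +90deg left of y)
-0.210 55 [[-0.042, -0.011], [0.0
[... 1582 characters left out ...]
9
-0.170 14 [[-0.034, -0.028], [0.034, 0.019]] rad max 0.045
-0.165 3 [[-0.019, 0.017], [-0.015, 0.018]] rad max 0.025
-0.160 6 [[-0.019, 0.014], [0.02, 0.02]] rad max 0.026
-0.155 17 [[-0.019, 0.009], [0.023, 0.019]] rad max 0.03
-0.150 27 [[-0.019, 0.006], [0.022, 0.018]] rad max 0.029
-0.145 38 [[-0.02, -0.003], [0.022, 0.019]] rad max 0.03
-0.140 35 [[-0.021, -0.005], [0.023, 0.019]] rad max 0.029
-0.135 50 [[-0.034, -0.067], [0.03, 0.091]] rad max 0.098
-0.130 478 [[-0.034, -0.084], [0.032, 0.095]] rad max 0.099
-0.125 101 [[-0.034, -0.066], [0.034, 0.096]] rad max 0.101
-0.120 65 [[-0.035, -0.082], [0.025, 0.095]] rad max 0.099
-0.115 60 [[-0.035, -0.076], [0.031, 0.094]] rad max 0.101
```

Close profiling shows the gripper's neck is only about 19 mm deep on the +y side at guard height, so the finger can go roughly 22 mm further in. There the press lands next to the collar, where the part won't tip.

```bash
python3 -m pendant '[0.02,0,-0.06,0,0.02,0,-0.06,0,0.02,0,-0.06,0]' | sed -n '2p;4p'
python3 -m pendant '[0,0.15,0,0,0,0.3,0,0,0,0.4,0,0,0,0.4,0,0,0,0.4,0,0]' | sed -n '2p;4p'
python3 -m pendant '[0,0.05,0,0,0,0.1,0,0,0,0.14,0,0,0,0.14,0,0]' | sed -n '2p;4p'
python3 -m pendant '[0,0.03,0,0,0,0.06,0,0,0,0.06,0,0,0,0.06,0,0]' | sed -n '2p;4p'
python3 - <<'E'
from pl import *
p=robot.get_state()['ee_pos']; d=p[:2]-O; print('machine',d@ex,d@ey,p[2])
E
```

```text
ee_pos: [0.5045, -0.3129, 0.0447]
wrist_force: [-0.1, -0.3, 0.8]
ee_pos: [0.5437, -0.3097, 0.0443]
wrist_force: [-0.9, -0.2, -0.0]
ee_pos: [0.5585, -0.3087, 0.0447]
wrist_force: [0.1, -0.8, -0.2]
ee_pos: [0.564, -0.3083, 0.0446]
wrist_force: [-0.5, -0.2, 1.1]
machine -0.011270644351501938 -0.05375447707920251 0.044604346541362715
```

```bash
python3 -m pendant '[0,0.02,0.03,0,0,0.02,0.05,0,0,0.02,0.05,0,0,0.02,0.05,0]' | sed -n '2p;4p'
python3 -m pendant '[0,0,0.02,0,0,0,0.04,0,0,0,0.05,0,0,0,0.05,0]' | sed -n '2p;4p'
python3 -m pendant '[0,0,0.01,0,0,0,0.01,0]' | sed -n '2p;4p'
python3 -m pendant '[0,-0.01,0,0,0,-0.02,0,0]' | sed -n '2p;4p'
python3 -m pendant '[0,-0.02,0,0,0,-0.03,0,0]' | sed -n '2p;4p'
```

```text
ee_pos: [0.5659, -0.3081, 0.0395]
wrist_force: [-0.3, 0.5, 0.1]
ee_pos: [0.5662, -0.3084, 0.0359]
wrist_force: [-5.5, 2.9, 12.6]
ee_pos: [0.5662, -0.3085, 0.0356]
wrist_force: [-9.5, 3.6, 20.1]
ee_pos: [0.5647, -0.3086, 0.0351]
wrist_force: [-1.3, 3.3, 9.2]
ee_pos: [0.5615, -0.3087, 0.0341]
wrist_force: [1.1, 0.3, 2.4]
```

```bash
python3 -m pendant '[0,0,0.02,0,0,-0.01,0.03,0]' | sed -n '2p;4p'
python3 -m pendant '[0,-0.02,0.01,0]' | sed -n '2p;4p'
python3 -m pendant '[0,-0.02,0.01,0]' | sed -n '2p;4p'
python3 -m pendant '[0,-0.02,0.01,0]' | sed -n '2p;4p'
python3 - <<'E'
from pl import *
I,d=grab('scene','i1'); p=robot.get_state()['ee_pos']; q=p[:2]-O; print('machine',q@ex,q@ey,p[2])
for t in('h1','i1'):
  print([(int(x*1000),v) for x,v in zip(np.arange(-.06,.08,.004),prof(np.load(f'pics/{t}.npz')['im'],y=-.0535)) if x>.008])
E
```

```text
ee_pos: [0.561, -0.3093, 0.0328]
wrist_force: [-4.8, 4.6, 25.8]
ee_pos: [0.5605, -0.3096, 0.0326]
wrist_force: [2.7, 5.1, 25.4]
ee_pos: [0.5599, -0.3102, 0.0324]
wrist_force: [7.5, 6.5, 26.6]
ee_pos: [0.5592, -0.311, 0.0322]
wrist_force: [11.2, 3.4, 29.2]
machine -0.016263141781929096 -0.05618160019328036 0.032226067444375325
[(8, 160), (12, 160), (16, 160), (20, 162), (24, 185), (28, 208), (32, 211), (36, 210), (40, 209), (44, 210), (48, 208), (52, 212), (56, 214), (60, 211), (64, 199), (68, 183), (72, 131), (76, 150)]
[(8, 142), (12, 154), (16, 187), (20, 194), (24, 193), (28, 191), (32, 192), (36, 192), (40, 196), (44, 205), (48, 210), (52, 208), (56, 199), (60, 201), (64, 202), (68, 181), (72, 129), (76, 148)]
```

```bash
python3 -m pendant '[0.01,-0.02,0,0]' | sed -n '2p;4p'
python3 -m pendant '[0.01,-0.02,0,0]' | sed -n '2p;4p'
python3 -m pendant '[0,-0.03,0,0]' | sed -n '2p;4p'
python3 -m pendant '[0,-0.03,0,0]' | sed -n '2p;4p'
python3 - <<'E'
from pl import *
I,d=grab('scene','i2'); p=robot.get_state()['ee_pos']; q=p[:2]-O; print('machine',q@ex,q@ey,p[2])
print([(int(x*1000),v) for x,v in zip(np.arange(-.06,.08,.004),prof(I,y=-.0535)) if x>.008])
E
```

```text
ee_pos: [0.5573, -0.3105, 0.032]
wrist_force: [12.4, 1.1, 19.8]
ee_pos: [0.5547, -0.3095, 0.0315]
wrist_force: [8.3, -0.7, 17.3]
ee_pos: [0.5512, -0.3095, 0.0311]
wrist_force: [8.1, 0.5, 15.4]
ee_pos: [0.5475, -0.3096, 0.0305]
wrist_force: [6.7, 0.2, 13.4]
machine -0.028438352128611812 -0.053661576497397924 0.030363141618500962
[(8, 194), (12, 193), (16, 192), (20, 192), (24, 192), (28, 195), (32, 204), (36, 205), (40, 204), (44, 205), (48, 208), (52, 210), (56, 201), (60, 202), (64, 203), (68, 182), (72, 129), (76, 149)]
```

```bash
python3 -m pendant '[0,0,-0.1,0,0,-0.1,-0.12,0,0,-0.25,-0.12,0,0,-0.25,-0.12,0]' | sed -n '2p;4p'
python3 - <<'E'
from pl import *
I,d=grab('scene','i3'); p=robot.get_state()['ee_pos']; q=p[:2]-O; print('machine',q@ex,q@ey,p[2])
for t in('c1scene','h1','i3'):print([(int(x*1000),v) for x,v in zip(np.arange(-.06,.08,.004),prof(np.load(f'pics/{t}.npz')['im'],y=-.0535)) if x>.004])
print(robot.get_state()['clock'])
E
```

```text
ee_pos: [0.5167, -0.3095, 0.0389]
wrist_force: [0.9, 1.1, -0.8]
machine -0.057457663809529075 -0.051592077771940276 0.03920016761499677
[(4, 190), (8, 189), (12, 189), (16, 181), (20, 195), (24, 213), (28, 215), (32, 214), (36, 214), (40, 213), (44, 214), (48, 217), (52, 217), (56, 213), (60, 204), (64, 211), (68, 188), (72, 133), (76, 153)]
[(4, 160), (8, 160), (12, 160), (16, 160), (20, 162), (24, 185), (28, 208), (32, 211), (36, 210), (40, 209), (44, 210), (48, 208), (52, 212), (56, 214), (60, 211), (64, 199), (68, 183), (72, 131), (76, 150)]
[(4, 159), (8, 160), (12, 159), (16, 159), (20, 161), (24, 185), (28, 208), (32, 211), (36, 210), (40, 210), (44, 210), (48, 209), (52, 213), (56, 214), (60, 211), (64, 198), (68, 182), (72, 130), (76, 149)]
25.85
```

```bash
python3 -m pendant '[-0.02,0.1,-0.06,0,-0.02,0.25,-0.06,0,-0.02,0.38,-0.06,0,-0.02,0.44,-0.06,0,-0.02,0.46,-0.06,0,-0.02,0.46,-0.06,0]' | sed -n '2p;4p'
python3 -m pendant '[0,0.02,0,0,0,0.04,0,0,0,0.05,0,0,0,0.05,0,0]' | sed -n '2p;4p'
python3 - <<'E'
from pl import *
p=robot.get_state()['ee_pos']; q=p[:2]-O; print('machine',q@ex,q@ey,p[2])
E
python3 -m pendant '[0,0,0.02,0,0,0,0.04,0,0,0,0.05,0,0,0,0.05,0]' | sed -n '2p;4p'
```

```text
ee_pos: [0.5651, -0.3081, 0.0455]
wrist_force: [0.6, -0.3, 0.2]
ee_pos: [0.57, -0.3079, 0.0457]
wrist_force: [-0.3, -0.3, 0.2]
machine -0.005243039967644669 -0.05382070522560691 0.04566909474939508
ee_pos: [0.5698, -0.3078, 0.0404]
wrist_force: [-0.2, 0.8, 0.4]
```

```bash
python3 -m pendant '[0,0,0.01,0,0,0,0.02,0,0,0,0.02,0]' | sed -n '2p;4p'
python3 -m pendant '[0,0,0.01,0,0,0,0.02,0,0,0,0.02,0]' | sed -n '2p;4p'
```

```text
ee_pos: [0.5699, -0.3078, 0.0385]
wrist_force: [-0.1, -0.1, -1.1]
ee_pos: [0.5699, -0.3078, 0.0365]
wrist_force: [-0.7, -0.7, -0.8]
```

```bash
python3 -m pendant '[0,0,0.01,0,0,0,0.02,0]' | sed -n '2p;4p'
python3 -m pendant '[0,0,0.005,0,0,-0.01,0.005,0]' | sed -n '2p;4p'
python3 -m pendant '[0,-0.015,0,0,0,-0.015,0,0]' | sed -n '2p;4p'
python3 -m pendant '[0,-0.015,0,0,0,-0.015,0,0]' | sed -n '2p;4p'
python3 -m pendant '[0,-0.02,0,0,0,-0.02,0,0]' | sed -n '2p;4p'
```

```text
ee_pos: [0.5702, -0.308, 0.0358]
wrist_force: [-8.3, 3.2, 18.3]
ee_pos: [0.5698, -0.3081, 0.0358]
wrist_force: [-0.9, 2.9, 10.5]
ee_pos: [0.5683, -0.3082, 0.0352]
wrist_force: [0.6, 3.1, 6.7]
ee_pos: [0.5666, -0.3084, 0.0348]
wrist_force: [0.7, 1.4, 5.1]
ee_pos: [0.564, -0.3085, 0.0343]
wrist_force: [1.6, 0.4, 4.7]
```

Run:
```python
from pl import *
I,d=grab('scene','j1'); p=robot.get_state()['ee_pos']; q=p[:2]-O; print('machine',q@ex,q@ey,p[2])
# track via template of front part of the plunger (collar, barrel) between h1 and now
for ref in('c1scene','i3'):
    R=np.load(f'pics/{ref}.npz')['im']
    T=cv2.cvtColor(R,cv2.COLOR_BGR2GRAY)[272:288,243:257]
    for t in('c1scene','f1','h1','i2','i3','j1'):
        g=cv2.cvtColor(np.load(f'pics/{t}.npz')['im'],cv2.COLOR_BGR2GRAY)[262:298,233:267]
        r=cv2.matchTemplate(g,T,cv2.TM_CCOEFF_NORMED); _,mx,_,l=cv2.minMaxLoc(r); print(ref,t,mx.__round__(2),l[0]+233-243,l[1]+262-272)
```

```text
machine -0.01120470556945308 -0.054000609810733506 0.03432184241273861
c1scene c1scene 1.0 0 0
c1scene f1 0.97 0 0
c1scene h1 0.92 0 0
c1scene i2 0.98 0 0
c1scene i3 0.93 0 0
c1scene j1 0.95 0 0
i3 c1scene 0.93 0 0
i3 f1 0.97 0 0
i3 h1 1.0 0 0
i3 i2 0.92 0 0
i3 i3 1.0 0 0
i3 j1 0.91 0 0
```

```bash
python3 -m pendant '[0,0,-0.08,0,0,-0.34,-0.08,0,-0.26,-0.34,0,0,-0.26,-0.34,0.08,0,-0.26,-0.2,0.08,0,-0.26,-0.11,0.08,0,-0.26,-0.11,0.08,0]' | sed -n '2p;4p'
python3 -m pendant '[0.1,0,0,0,0.2,0,0,0,0.3,-0.01,0,0]' | sed -n '2p;4p'
python3 -m pendant '[0.1,-0.01,0,0,0.2,-0.03,0,0]' | sed -n '2p;4p'
python3 - <<'E'
from pl import *
p=robot.get_state()['ee_pos']; q=p[:2]-O; print('machine',q@ex,q@ey,p[2])
E
```

```text
ee_pos: [0.5561, -0.3345, 0.0261]
wrist_force: [-0.5, -0.1, 0.3]
ee_pos: [0.5514, -0.3042, 0.0263]
wrist_force: [0.3, -2.3, 0.1]
ee_pos: [0.547, -0.2846, 0.0264]
wrist_force: [0.8, -1.5, 0.5]
machine -0.026338741558696158 -0.02881340158415148 0.026356398926780933
```

```bash
cat >> pl.py <<'E'
def asc(I,n='scene',z=.030,xs=np.arange(-.03,.09,.004),ys=np.arange(.05,-.11,-.004),th=203):
    c=cal(n);K,R,t=[np.array(c[k]) for k in('intrinsics','R','t')]
    g=cv2.cvtColor(I,cv2.COLOR_BGR2GRAY).astype(np.float32)
    print('y from',ys[0],'to',ys[-1])
    for x in xs:
        s=''
        for y in ys:
            X=np.array([*(O+x*ex+y*ey),z]); p=K@(R@X+t); p=p[:2]/p[2]
            v=cv2.getRectSubPix(g,(1,1),(float(p[0]),float(p[1])))[0,0]
            s+='#' if v>th else ('+' if v>188 else '.')
        print('%4d'%round(x*1000),s)
E
python3 -m pendant '[-0.03,-0.15,-0.1,0,-0.03,-0.36,-0.14,0,-0.03,-0.36,-0.14,0]' | sed -n '2p;4p'
python3 - <<'E'
from pl import *
I,d=grab('scene','k1'); asc(I);
E
```

```text
ee_pos: [0.5098, -0.2908, 0.0405]
wrist_force: [-0.0, -0.3, -0.1]
y from 0.05 to -0.10600000000000014
 -30 ................++++++..................
 -26 .................+++++..................
 -22 ..................+++++.................
 -18 ..................++++..................
 -14 ........................................
 -10 ........................................
  -6 ........................................
  -2 +.......................................
   2 ........................................
   6 ........................................
  10 ........................................
  14 ........................................
  18 ........................................
  22 ........................................
  26 ........................................
  30 ................++......................
  34 ...............###+.....................
  38 ..............#####+....................
  42 ..............######....................
  46 ..............+#####++#+................
  50 ...............+########................
  54 ................+######+................
  58 ................++#####.................
  62 .................#####+++...............
  66 ........................................
  70 ........................................
  74 ........................................
  78 #########+##############++#########+....
  82 ###################################+....
  86 .........................+#########+....
```

```bash
python3 -m pendant '[0.46,0,0,0,0.46,0.15,0.1,0,0.46,0.3,0.14,0,0.46,0.52,0.14,0,0.46,0.52,0.14,0,0.46,0.52,0.14,0]' | sed -n '2p;4p'
python3 -m pendant '[-0.08,0,0,0,-0.16,-0.06,0,0,-0.24,-0.12,0,0,-0.32,-0.18,0,0,-0.4,-0.24,0,0,-0.44,-0.26,0,0]' | sed -n '2p;4p'
python3 - <<'E'
from pl import *
p=robot.get_state()['ee_pos']; q=p[:2]-O; print('machine',q@ex,q@ey,p[2],robot.get_state()['clock'])
I,d=grab('scene','k2'); asc(I,xs=np.arange(-.006,.07,.004));
E
```

```text
ee_pos: [0.5598, -0.2409, 0.0257]
wrist_force: [0.6, -0.4, 0.5]
ee_pos: [0.5363, -0.2884, 0.0261]
wrist_force: [0.7, 0.5, -1.0]
machine -0.03728464329321983 -0.03175057945372289 0.026148306936655853 31.65
y from 0.05 to -0.10600000000000014
  -6 ........................+...............
  -2 ......++++++++++++++++..+...............
   2 ......++....+....+++++++................
   6 ..................+++++.................
  10 ..................+++++.................
  14 ..................+++++.................
  18 .....................++.................
  22 .....................+###...............
  26 .....................####+..............
  30 .....................#####..............
  34 .....................+####+.............
  38 .....................+####+.............
  42 .....................+#####+............
  46 ......................######+...........
  50 .....................+#######...........
  54 ....................+######++...........
  58 ....................+####+++............
  62 .....................+++###++...........
  66 ........................................
  70 ........................................
```

```bash
python3 -m pendant '[0.14,0,0,0,0.14,0.2,0,0,0.14,0.3,0,0,0.14,0.3,0,0]' | sed -n '2p;4p'
python3 -m pendant '[-0.08,-0.02,0,0,-0.16,-0.05,0,0,-0.24,-0.08,0,0,-0.32,-0.11,0,0,-0.38,-0.13,0,0]' | sed -n '2p;4p'
python3 -m pendant '[0.04,0,0,0,0,-0.3,0,0]' | sed -n '2p;4p'
python3 - <<'E'
from pl import *
p=robot.get_state()['ee_pos']; q=p[:2]-O; print('machine',q@ex,q@ey,p[2],robot.get_state()['clock'])
I,d=grab('scene','k3'); asc(I,xs=np.arange(-.006,.07,.004));
E
```

```text
ee_pos: [0.5672, -0.2702, 0.0262]
wrist_force: [0.3, -0.1, 0.7]
ee_pos: [0.5557, -0.311, 0.0262]
wrist_force: [0.5, 1.7, -0.1]
ee_pos: [0.5278, -0.3118, 0.0263]
wrist_force: [-0.4, -0.7, 0.2]
machine -0.047601798451758943 -0.05444176189985603 0.02628225746978167 32.8
y from 0.05 to -0.10600000000000014
  -6 .......................++++++...........
  -2 ........................+++++...........
   2 .........+..............+++++...........
   6 ........................++++............
  10 ........................................
  14 ........................................
  18 ...............................+#+......
  22 ...............................####+....
  26 ..............................+####+....
  30 ..............................+####+....
  34 ..............................#####+....
  38 ...........................+.+#####+....
  42 ..........................+#######+.....
  46 ..........................########+.....
  50 ..........................++######+.....
  54 ............................++####+.....
  58 ............................+##++++.....
  62 ............................####+.......
  66 ........................................
  70 ........................................
```

```bash
python3 -m pendant '[-0.26,-0.06,0,0,-0.52,-0.06,0,0,-0.52,0.16,0,0,-0.52,0.18,0,0]' | sed -n '2p;4p'
python3 -m pendant '[0.08,-0.03,0,0,0.16,-0.06,0,0,0.24,-0.1,0,0,0.3,-0.13,0,0]' | sed -n '2p;4p'
python3 - <<'E'
from pl import *
p=robot.get_state()['ee_pos']; q=p[:2]-O; print('machine',q@ex,q@ey,p[2],robot.get_state()['clock'])
I,d=grab('scene','k4'); asc(I,xs=np.arange(-.006,.07,.004));
E
```

```text
ee_pos: [0.5495, -0.3629, 0.0263]
wrist_force: [0.3, 0.5, 0.4]
ee_pos: [0.5319, -0.3325, 0.0262]
wrist_force: [-0.0, -0.4, -0.8]
machine -0.0451125388194979 -0.07543114750623027 0.026188740989851845 33.65
y from 0.05 to -0.10600000000000014
  -6 ..................++........+++++++.....
  -2 +........+.......+...........+++++......
   2 ...........++................+++++......
   6 ......++++++.......+.........+++++......
  10 ................................+.......
  14 .............................++.........
  18 ............................+###+.......
  22 ............................#####.......
  26 ............................#####.......
  30 ...........................+#####.......
  34 ...........................+####+.......
  38 ...........................+####+.......
  42 .........................#######+.......
  46 .........................########.......
  50 .........................########.......
  54 ...........................++++++.......
  58 ..........................+####+........
  62 ..........................+####+........
  66 ........................................
  70 ........................................
```

```bash
python3 -m pendant '[-0.17,0,0,0,-0.17,0.3,0,0,-0.17,0.39,0,0,-0.17,0.39,0,0]' | sed -n '2p;4p'
python3 -m pendant '[0.08,-0.02,0,0,0.16,-0.05,0,0,0.24,-0.08,0,0,0.32,-0.11,0,0,0.4,-0.14,0,0,0.46,-0.16,0,0]' | sed -n '2p;4p'
python3 -m pendant '[-0.04,0,0,0,-0.04,-0.3,0,0]' | sed -n '2p;4p'
python3 - <<'E'
from pl import *
p=robot.get_state()['ee_pos']; q=p[:2]-O; print('machine',q@ex,q@ey,p[2],robot.get_state()['clock'])
I,d=grab('scene','k5'); asc(I,xs=np.arange(-.006,.07,.004));
E
```

```text
ee_pos: [0.5736, -0.3471, 0.0259]
wrist_force: [-0.9, 0.4, 0.4]
ee_pos: [0.5531, -0.3022, 0.0262]
wrist_force: [0.1, -1.6, 0.4]
ee_pos: [0.526, -0.3097, 0.0265]
wrist_force: [-1.1, -0.9, -0.1]
machine -0.04928418018247353 -0.052219918335386875 0.026474134422511886 34.9
y from 0.05 to -0.10600000000000014
  -6 .......................+++++............
  -2 .......................+++++............
   2 ............+..........+++++............
   6 ........................................
  10 ...........+............................
  14 ........................................
  18 .............+#+........................
  22 ............+###+.......................
  26 ............#####+......................
  30 ............######+.....................
  34 ............+######+#+..................
  38 .............+########..................
  42 ..............+######+..................
  46 ...............#####++..................
  50 ..............+######++.................
  54 ...............#######++................
  58 ................++#####+................
  62 .................++#####+...............
  66 ........................................
  70 ........................................
```

```bash
python3 -m pendant '[0.4,-0.05,0,0,0.74,-0.05,0,0,0.74,0,0,0,0.74,0.22,0,0,0.74,0.23,0,0]' | sed -n '2p;4p'
python3 -m pendant '[-0.09,-0.05,0,0,-0.18,-0.1,0,0,-0.27,-0.14,0,0,-0.36,-0.18,0,0,-0.42,-0.2,0,0]' | sed -n '2p;4p'
python3 - <<'E'
from pl import *
p=robot.get_state()['ee_pos']; q=p[:2]-O; print('machine',q@ex,q@ey,p[2],robot.get_state()['clock'])
I,d=grab('scene','k6'); asc(I,xs=np.arange(-.006,.07,.004));
E
```

```text
ee_pos: [0.5432, -0.2344, 0.0265]
wrist_force: [0.2, -0.5, 0.8]
ee_pos: [0.5239, -0.2788, 0.0262]
wrist_force: [0.1, 0.0, -0.3]
machine -0.04895058851758669 -0.021185483941613077 0.026227929361605347 35.95
y from 0.05 to -0.10600000000000014
  -6 ...............+++++....................
  -2 ...............+++++....................
   2 ................++++....................
   6 ........................................
  10 ........................................
  14 ................+##+....................
  18 ...............+####+...................
  22 ...............+####+...................
  26 ................#####...................
  30 ................+####+..................
  34 ................+#######................
  38 .................+######+...............
  42 .................######++...............
  46 ................+####+++................
  50 .................##++###+...............
  54 .................+++####++..............
  58 ...................+#####+..............
  62 ....................+####+..............
  66 ........................................
  70 ........................................
```

```bash
python3 -m pendant '[0.25,0,0,0,0.25,0.3,0,0,0.25,0.42,0,0,0.25,0.43,0,0]' | sed -n '2p;4p'
python3 -m pendant '[-0.08,-0.03,0,0,-0.16,-0.06,0,0,-0.24,-0.1,0,0,-0.32,-0.14,0,0,-0.4,-0.17,0,0,-0.44,-0.19,0,0]' | sed -n '2p;4p'
python3 -m pendant '[0.04,0,0,0,0.04,-0.3,0,0]' | sed -n '2p;4p'
python3 - <<'E'
from pl import *
p=robot.get_state()['ee_pos']; q=p[:2]-O; print('machine',q@ex,q@ey,p[2],robot.get_state()['clock'])
I,d=grab('scene','k7'); asc(I,xs=np.arange(-.01,.07,.004));
E
```

```text
ee_pos: [0.5666, -0.2489, 0.0263]
wrist_force: [0.6, 0.8, 0.0]
ee_pos: [0.5494, -0.2955, 0.0261]
wrist_force: [-0.1, 0.8, -1.3]
ee_pos: [0.5216, -0.2926, 0.0264]
wrist_force: [-0.5, -0.7, -0.3]
machine -0.052339302315877766 -0.034785691548365576 0.026392030285046445 37.2
y from 0.05 to -0.10600000000000014
 -10 ..................++++++................
  -6 ...................+++++................
  -2 ...................+++++................
   2 ......................+......+++........
   6 ............................####+.......
  10 ...........................+####+.......
  14 ...........................+####+.......
  18 ...........................+####+.......
  22 ...........................+####+.......
  26 ...........................+####+.......
  30 .........................#######+.......
  34 .........................########.......
  38 .........................########.......
  42 ..........................+++++++.......
  46 ...........................+###+........
  50 ...........................####++.......
  54 ...........................#####+.......
  58 ...........................#####........
  62 ...........................####+........
  66 ........................................
```

```bash
python3 -m pendant '[-0.1,-0.14,0,0,-0.45,-0.14,0,0,-0.61,-0.14,0,0,-0.61,0,0,0,-0.61,0.3,0,0,-0.61,0.45,0,0,-0.61,0.46,0,0]' | sed -n '2p;4p'
python3 -m pendant '[0.08,-0.02,0,0,0.16,-0.05,0,0,0.24,-0.09,0,0,0.32,-0.13,0,0,0.36,-0.16,0,0]' | sed -n '2p;4p'
python3 -m pendant '[-0.06,0,0,0,-0.06,-0.3,0,0]' | sed -n '2p;4p'
python3 - <<'E'
from pl import *
p=robot.get_state()['ee_pos']; q=p[:2]-O; print('machine',q@ex,q@ey,p[2],robot.get_state()['clock'])
I,d=grab('scene','k8'); asc(I,xs=np.arange(-.018,.07,.004));
E
```

```text
ee_pos: [0.5718, -0.3499, 0.026]
wrist_force: [0.3, 0.5, 0.9]
ee_pos: [0.5508, -0.3143, 0.0262]
wrist_force: [0.9, -1.2, -0.7]
ee_pos: [0.5239, -0.3243, 0.0265]
wrist_force: [-0.0, -0.6, 0.3]
machine -0.05245190654000039 -0.06654793731516329 0.026525239530731506 38.65
y from 0.05 to -0.10600000000000014
 -18 ...............++++++++++++++++++++.....
 -14 .......+....++..+.........+++++++.......
 -10 ..........................++++++........
  -6 +.........................++++++........
  -2 ................+#+........+++++........
   2 .....+..++..+.++###+....................
   6 ...+......+...+####+....................
  10 ..............+#####....................
  14 ..............+#####+...................
  18 ...............+#####++.................
  22 ................########................
  26 ................+#######+...............
  30 ................+######++...............
  34 ................+#####+++...............
  38 .................###+###+...............
  42 .................+#+#####+..............
  46 ..................++#####+..............
  50 ...................++####+..............
  54 ...................++#####+.............
  58 .....................+#####+............
  62 ......................+####+++..........
  66 ........................................
```

```bash
python3 -m pendant '[0.1,-0.21,0,0,0.5,-0.21,0,0,0.79,-0.21,0,0,0.79,0,0,0,0.79,0.3,0,0,0.79,0.45,0,0,0.79,0.46,0,0]' | sed -n '2p;4p'
python3 -m pendant '[-0.1,0,0,0,-0.2,-0.03,0,0,-0.28,-0.08,0,0,-0.36,-0.13,0,0,-0.43,-0.17,0,0,-0.48,-0.2,0,0]' | sed -n '2p;4p'
python3 -m pendant '[0.05,0,0,0,0.05,0,-0.2,0]' | sed -n '2p;4p'
python3 - <<'E'
from pl import *
p=robot.get_state()['ee_pos']; q=p[:2]-O; print('machine',q@ex,q@ey,p[2],robot.get_state()['clock'])
I,d=grab('scene','k9'); asc(I,xs=np.arange(-.03,.07,.004));
E
```

```text
ee_pos: [0.5631, -0.2414, 0.0261]
wrist_force: [-0.7, 0.2, -0.4]
ee_pos: [0.5449, -0.2915, 0.0261]
wrist_force: [-1.0, 0.9, 0.0]
ee_pos: [0.5438, -0.2846, 0.0443]
wrist_force: [0.2, 0.3, 0.3]
machine -0.029495973368259765 -0.028532320457531964 0.044299957396991066 40.2
y from 0.05 to -0.10600000000000014
 -30 ........................................
 -26 ........................................
 -22 ........................................
 -18 ........................................
 -14 ...........................+#+..........
 -10 .+....................+...#####.........
  -6 ...+...++++++..++++...++..#####+........
  -2 ....++.+++++++++++++..+...######........
   2 ....++.........++++++.....#####+........
   6 ................+++++.....#####.........
  10 ................+++++.....+####+........
  14 ..................+++....+#####+........
  18 ........................########........
  22 ........................########........
  26 ........................+++##+++........
  30 ..........................++##+.........
  34 ..........................+####+........
  38 ..........................+####+........
  42 ..........................+####+........
  46 ..........................+####+........
  50 ..........................+####+........
  54 ..........................+####+........
  58 ..........................+####+........
  62 ..........................+####+........
  66 ........................................
```

```bash
python3 -m pendant '[-0.33,0.15,0,0,-0.33,0.15,0,0,-0.33,0.15,0.04,0,-0.33,0.15,0.07,0,-0.33,0.15,0.07,0]' | sed -n '2p;4p'
python3 -m pendant '[0,-0.1,0,0,0,-0.2,0,0,0,-0.3,0,0,0,-0.3,0,0]' | sed -n '2p;4p'
python3 - <<'E'
from pl import *
p=robot.get_state()['ee_pos']; q=p[:2]-O; print('machine',q@ex,q@ey,p[2],robot.get_state()['clock'])
I,d=grab('scene','l1'); asc(I,xs=np.arange(-.05,.07,.004));
E
```

```text
ee_pos: [0.5622, -0.3165, 0.0383]
wrist_force: [0.3, 0.6, 0.3]
ee_pos: [0.5312, -0.3199, 0.0393]
wrist_force: [1.3, -0.4, -0.2]
machine -0.044874372236837476 -0.0627894469665093 0.0392600730883134 41.15
y from 0.05 to -0.10600000000000014
 -50 ........................................
 -46 ........................................
 -42 ........................................
 -38 ...+....................................
 -34 ........................................
 -30 ........................................
 -26 ................................+.......
 -22 ................+...+...++.....++.......
 -18 .........+..+.+++++++++++++++++++.......
 -14 ......................+++++++++++.......
 -10 ........................++++++##+.......
  -6 .........................+++++++........
  -2 ...........+.............++++++.........
   2 ...+....++...............+++++++........
   6 ........+.+...............+####+........
  10 ..........................+####+........
  14 ..........................+####+........
  18 ..........................+####+........
  22 ..........................+####+........
  26 ..........................+####+........
  30 ..........................+####+........
  34 ........................+#######........
  38 ........................########+.......
  42 ........................+#######+.......
  46 .........................+++++++........
  50 ..........................+#+#++........
  54 ..........................++++++........
  58 ...........................+##+.........
  62 ...........................+##..........
  66 ........................................
```

```bash
python3 -m pendant '[0,0,0.02,0,0,-0.1,0.02,0,0,-0.22,0.02,0,0,-0.36,0.02,0,0,-0.5,0.02,0,0,-0.58,0.02,0,0,-0.58,0.02,0]' | sed -n '2p;4p'
python3 -m pendant '[0,0.08,-0.3,0,0,0.08,-0.9,0,0,0.08,-1,0]' | sed -n '2p;4p'
python3 - <<'E'
from pl import *
p=robot.get_state()['ee_pos']; q=p[:2]-O; print('machine',q@ex,q@ey,p[2],robot.get_state()['clock'])
I,d=grab('scene','l2'); asc(I,xs=np.arange(-.12,.05,.004),z=.03);
E
```

```text
ee_pos: [0.4736, -0.3242, 0.037]
wrist_force: [0.3, 0.2, -0.3]
ee_pos: [0.4839, -0.3243, 0.1406]
wrist_force: [-0.4, 0.0, -0.1]
machine -0.09235610752777683 -0.06346474454626161 0.1406444807137242 42.2
y from 0.05 to -0.10600000000000014
-120 ........................................
-116 ........................................
-112 ........................................
-108 ........................................
-104 ........................................
-100 ........................................
 -96 ........................................
 -92 +++++++++..++..+..++......+####+....+...
 -88 ######################################..
 -84 ###.###+###+##++##+###+###+#####++##++..
 -80 ++..++..++................+####+........
 -76 ++.++...+++..............######+........
 -72 ++.+....+++.............########+...+...
 -68 ++.++..+++++............########+.......
 -64 .+.+++..+++.+...........++######+.......
 -60 .+..++...++++..............###++........
 -56 +..+++..+++++.............+####+........
 -52 ..++.+.+++++++............+####+........
 -48 ...++...+++.++..++........+##
[... 415 characters left out ...]
##+.......
  -8 +++.++.++++++++.++.......+######+.......
  -4 +.++++++++++++..++.+...+++######+.......
   0 ++.+++++++++++.+++++++++.++####+++......
   4 ++++++++++++++..+++++++++..+###.........
   8 .....+++++++++++++++++.....+##+.........
  12 ...........................+##+.........
  16 ............................##+.........
  20 ............................##+.........
  24 ............................++..........
  28 ........................................
  32 ........................................
  36 ........................................
  40 ........................................
  44 ........................................
  48 ........................................
```

```bash
python3 -m pendant '[0,0.05,0,0.1,0,0.1,0,0.2,0,0.2,0,0.3,0,0.3,0,0.4,0,0.4,0,0.5,0,0.5,0,0.6,0,0.54,0,0.7,0,0.54,0,0.8,0,0.54,0,0.9,0,0.54,0,1]' 0.55 | sed -n '2p;4p'
python3 -m pendant '[0,0,0,0.05,0,0,0,0.05]' | sed -n '2p;4p'
python3 - <<'E'
from pl import *
T=O-.038*ex-.064*ey
plan([(*T,.14,-85.5),(*T,.045,-85.5),(*T,.015,-85.5)])
E
```

```text
ee_pos: [0.5364, -0.3191, 0.1361]
wrist_force: [-0.2, 0.9, 0.4]
ee_pos: [0.5364, -0.3192, 0.1363]
wrist_force: [0.1, 0.6, 0.8]
start [  0.5364  -0.3192   0.1363 -86.0105] t 43.45
   [0.02, 0.02, -0.04] -0.006 rows>=0.1
 -> [  0.5385  -0.321    0.1403 -85.4705]
   [-0.0, -0.0, 0.95] 0.0 rows>=1.9
 -> [ 5.38500e-01 -3.21000e-01  4.53000e-02 -8.54705e+01]
   [-0.0, -0.0, 0.3] 0.0 rows>=0.6
 -> [ 5.38500e-01 -3.21000e-01  1.53000e-02 -8.54705e+01]
```

```bash
python3 -m pendant '[0.02,0.02,0.4,0,0.02,0.02,0.85,0,0.02,0.02,0.91,0,0.02,0.02,0.91,0]' | sed -n '2p;4p'
python3 -m pendant '[0,0,0.1,0,0,0,0.2,0,0,0,0.3,0,0,0,0.3,0]' | sed -n '2p;4p'
python3 -m pendant '[0,0,0,0,0,0,0,0,0,0,0,0,0,0,0,0]' 0 
python3 -m pendant '[0,0,-0.15,0,0,0,-0.3,0,0,0,-0.3,0]'
```

```text
ee_pos: [0.5384, -0.3209, 0.0455]
wrist_force: [-0.3, 0.2, 1.1]
ee_pos: [0.5383, -0.3209, 0.015]
wrist_force: [-0.7, 0.8, -0.2]
clock: 44.65
ee_pos: [0.539, -0.3211, 0.0165]
ee_rot: [0.999, 0.035, 0.0, -0.0]
wrist_force: [-0.2, 0.2, 2.4]
opening: 0.0252
grip_force: 30.0
clock: 44.95
ee_pos: [0.5401, -0.3222, 0.049]
ee_rot: [0.999, 0.035, 0.002, 0.001]
wrist_force: [0.7, -0.3, -3.4]
opening: 0.0252
grip_force: 30.0
```

```bash
python3 -m pendant '[-0.3,0,0,0,-0.7,0,-0.1,0,-0.9,0,-0.3,0,-0.9,0,-0.3,0]' | sed -n '2p;4p'
python3 -m pendant '[0,0,-0.5,0,0,0,-1,0,0,0,-1,0,0,0,-1,0]' | sed -n '2p;4p'
python3 - <<'E'
from pl import *
I,d=grab('scene','m1'); s=robot.get_state(); p=s['ee_pos']; print(p)
c=cal('scene');K,R,t=[np.array(c[k]) for k in('intrinsics','R','t')]
g=cv2.cvtColor(I,cv2.COLOR_BGR2GRAY).astype(np.float32); sat=cv2.cvtColor(I,cv2.COLOR_BGR2HSV)[...,1]
u=np.array([np.cos(np.radians(4.2)),np.sin(np.radians(4.2))]); n=np.array([-u[1],u[0]])
z=p[2]+.0065
for o in np.arange(-.09,.09,.004):
    r=''
    for w in np.arange(.03,-.031,-.004):
        X=np.array([*(p[:2]+o*u+w*n),z]); q=K@(R@X+t); q=q[:2]/q[2]
        r+='%4d'%cv2.getRectSubPix(g,(1,1),(float(q[0]),float(q[1])))[0,0]
    print('%4d'%round(o*1000),r)
C=np.array([.5395,.252]);a=np.radians(-3.9);cx=np.array([np.cos(a),np.sin(a)])
print(s['clock'],C-.045*cx)
plan([(.42,-.05,.21,-85.5),(.42,.1,.21,-3.9),(*(C-.045*cx),.21,-3.9)])
E
```

```text
ee_pos: [0.4478, -0.3285, 0.0782]
wrist_force: [0.5, -1.4, -4.0]
ee_pos: [0.4497, -0.3277, 0.1764]
wrist_force: [-0.3, -0.5, -5.8]
[ 0.44899923 -0.32719212  0.17505747]
 -90  117 122 117 115 109  78  60  63  73  83  83  83  83  76  80  77
 -86   76  74  72  68  62  55  50  54  67  67  64  62  69  62  66  61
 -82   52  52  52  50  48  52  48  50  50  52  51  53  53  52  54  53
 -78   71  71  73  73  71  75  68  69  71  71  71  73  76  61  66  74
 -74   96  98 100  99  96  98  93  95  94  92  95  99 100  81  78 105
 -70  111 101 104 104 107 103  85  88  89  89  87  96  94  81  81 112
 -66  118 107 107 107 115 112  75  75  79  81  77  84  82  85  93 109
 -62  116 107 104 106 111 105  77  81  79  80  79  82  83 128 131 121
 -58  107 100 100 101 104  96  79  79  79  78  78  78  80 141 162 156
 -54   97  99  98  98 100  95  71  69  70  68  73  71  68 106 156 171
 -50   76  80  85  98 102 100  63  53  54  50  50  55  56  74  95 103
 -46  107  71  88 134 155 141  94  49  48  48  49  46  50  54  84  97
 -42  122  74  91 164 165 161 120  53  50  48  52  49  48  49  77 100
 -38  125  75  89 155
[... 2000 characters left out ...]
  71  73
  78   76  77  75  73  73  74  75  73  73  75  74  76  74  76  77  77
  82   74  74  76  75  75  76  77  75  76  76  77  76  77  79  77  77
  86   75  75  76  76  77  77  72  77  76  75  75  74  74  74  73  74
45.8 [0.49460421 0.25506069]
start [  0.449   -0.3272   0.1751 -85.9462] t 45.8
   [-0.03, -1.0, -0.13] -0.002 rows>=2.0
   [-0.03, -1.0, -0.12] -0.002 rows>=2.0
   [-0.03, -0.79, -0.1] -0.001 rows>=1.6
 -> [ 4.19500e-01 -4.96000e-02  2.10100e-01 -8.54962e+01]
   [0.08, -1.0, 0.0] -0.608 rows>=6.4
   [0.43, -0.25, 0.0] -0.299 rows>=3.1
 -> [ 0.4201  0.1004  0.2101 -3.8662]
   [1.0, 0.4, 0.0] 0.0 rows>=2.2
   [0.59, 0.24, 0.0] 0.0 rows>=1.3
 -> [ 0.4947  0.2548  0.2101 -3.8662]
```

Run:
```python
from h import *
plan([(.42,-.05,.215,-50),(.43,.12,.215,-15),(.495,.2605,.215,-3.9)])
```

```text
start [  0.449   -0.3272   0.1751 -85.9462] t 45.8
   [-0.03, -1.0, -0.14] -0.143 rows>=2.0
   [0.19, -1.0, -0.15] -0.146 rows>=2.1
   [0.31, -0.7, -0.11] -0.11 rows>=1.5
 -> [  0.4198  -0.0503   0.2151 -50.0362]
   [0.95, -1.0, 0.0] -0.314 rows>=3.3
   [0.31, -0.11, 0.0] -0.075 rows>=0.8
 -> [  0.4296   0.1202   0.2151 -15.0262]
   [1.0, 0.18, 0.0] -0.081 rows>=2.0
   [0.51, 0.15, 0.0] -0.043 rows>=1.1
 -> [ 0.4947  0.2606  0.2151 -3.8662]
```

```bash
python3 -m pendant '[-0.01,-0.5,-0.07,-0.07,-0.03,-1,-0.14,-0.14,-0.03,-1,-0.14,-0.14]' >/dev/null
python3 -m pendant '[0.09,-0.5,-0.07,-0.07,0.19,-1,-0.15,-0.14,0.19,-1,-0.15,-0.14]' >/dev/null
python3 -m pendant '[0.15,-0.35,-0.06,-0.06,0.31,-0.7,-0.11,-0.11,0.31,-0.7,-0.11,-0.11]' >/dev/null
python3 -m pendant '[0.24,-0.25,0,-0.08,0.48,-0.5,0,-0.16,0.72,-0.75,0,-0.24,0.95,-1,0,-0.31]' >/dev/null
python3 -m pendant '[0.31,-0.11,0,-0.08,0.31,-0.11,0,-0.08]' >/dev/null
python3 -m pendant '[0.5,0.09,0,-0.08,1,0.18,0,-0.08,1,0.18,0,-0.08]' | sed -n '1,2p'
python3 - <<'E'
from h import *
plan([(.495,.2605,.215,-3.9)])
E
```

```text
clock: 47.6
ee_pos: [0.4804, 0.2138, 0.2145]
start [ 0.4804  0.2138  0.2145 -8.5559] t 47.6
   [0.48, 0.07, -0.0] -0.052 rows>=1.0
 -> [ 0.4945  0.2602  0.2145 -3.8759]
```

```bash
python3 -m pendant '[0.4,0.06,0,-0.05,0.48,0.07,0,-0.052,0.48,0.07,0,-0.052,0.48,0.07,0,-0.052]' | sed -n '1,2p'
python3 - <<'E'
from h import *
plan([(.495,.2605,.115,-3.9),(.495,.2605,.017,-3.9)])
I,d=grab('scene','n1'); P=pts('scene',d)
s=robot.get_state(); p=s['ee_pos']
# plunger end points: points between z p-0.02..p+.03 , near x
c=cal('scene');K,R,t=[np.array(c[k]) for k in('intrinsics','R','t')]
g=cv2.cvtColor(I,cv2.COLOR_BGR2GRAY).astype(np.float32)
a=np.radians(86.1);u=np.array([np.cos(a),np.sin(a)]);n=np.array([u[1],-u[0]])
for o in list(np.arange(-.076,-.04,.004))+list(np.arange(.04,.07,.003)):
    r=''
    for w in (-.008,-.004,0,.004,.008):
        X=np.array([*(p[:2]+o*u+w*n),p[2]+.0065]); q=K@(R@X+t); q=q[:2]/q[2]
        r+='%4d'%cv2.getRectSubPix(g,(1,1),(float(q[0]),float(q[1])))[0,0]
    print('%4d'%round(o*1000),r)
E
```

```text
clock: 48.0
ee_pos: [0.4923, 0.2561, 0.2153]
start [ 0.4923  0.2561  0.2153 -3.9867] t 48.0
   [0.05, 0.02, 1.0] -0.001 rows>=2.0
   [-0.0, 0.0, 0.0] 0.0 rows>=0.0
 -> [ 0.4947  0.261   0.1153 -3.8967]
   [-0.0, 0.0, 0.98] 0.0 rows>=2.0
 -> [ 0.4947  0.261   0.0173 -3.8967]
 -76  102  98  97  95  96
 -72  102  97  96  96  96
 -68  102 103 102 103 103
 -64  108 109 106 107 107
 -60  111 109 108 114 114
 -56  116 120 136 149 145
 -52  184 183 192 185 158
 -48  202 199 207 179 144
 -44  173 179 169 151 129
  40  130 136 131 122 129
  43  135 147 134 129 136
  46  132 138 135 130 134
  49  117 127 132 129 119
  52  110 125 129 117 110
  55  119 127 126 109 107
  58  122 127 125 112 115
  61  118 123 127 121 124
  64  100 112 130 126 130
  67   78  99 123 130 130
  70   61  90 116 132 130
```

Run:
```python
from h import *
I,d=grab('scene','n2'); P=pts('scene',d); s=robot.get_state(); p=s['ee_pos']; print(p)
a=np.radians(86.1);u=np.array([np.cos(a),np.sin(a)]);n=np.array([u[1],-u[0]])
q=P-np.array([*p[:2],p[2]+.0065]); o=q[...,:2]@u; w=q[...,:2]@n; z=q[...,2]
m=(abs(w)<.022)&(z>-.02)&(z<.022)&(o<-.03)&(o>-.1)
for lo in np.arange(-.08,-.03,.003):
    k=m&(o>=lo)&(o<lo+.003)
    if k.sum(): print('%.3f'%lo,k.sum(),np.percentile(z[k],[10,50,90]).round(4))
C=np.array([.5395,.252]); print('carton frame y of TCP',(p[:2]-C)@np.array([.068,.998]))
I,d=np.load('pics/m1.npz')['im'],np.load('pics/m1.npz')['d']
P=pts('scene',d); p=np.array([.449,-.3272,.1751]);a=np.radians(4.1);u=np.array([np.cos(a),np.sin(a)]);n=np.array([u[1],-u[0]])
q=P-np.array([*p[:2],p[2]+.0065]); o=q[...,:2]@u; w=q[...,:2]@n; z=q[...,2]
m=(abs(w)<.01)&(z>-.012)&(z<.022)&(o>.02)&(o<.1)
print('m1')
for lo in np.arange(.03,.08,.003):
    k=m&(o>=lo)&(o<lo+.003)
    if k.sum(): print('%.3f'%lo,k.sum(),np.percentile(z[k],[10,50,90]).round(4))
```

```text
[0.49244757 0.25618826 0.21585358]
-0.062 23 [-0.0055  0.0018  0.0117]
-0.059 11 [-0.0084  0.0043  0.0116]
-0.056 6 [0.0109 0.0113 0.013 ]
-0.053 6 [-0.0043  0.0035  0.0124]
-0.050 8 [-0.0008  0.0066  0.0125]
-0.047 10 [0.0014 0.0102 0.014 ]
-0.044 4 [0.0035 0.0093 0.0133]
-0.041 6 [-0.0019  0.0093  0.0131]
-0.038 8 [0.0012 0.0076 0.0126]
-0.035 9 [0.0018 0.0093 0.0136]
-0.032 23 [-0.0053  0.0102  0.0164]
carton frame y of TCP 0.000980319503291938
m1
0.030 13 [0.0133 0.0162 0.0188]
0.033 17 [0.0052 0.0106 0.0155]
0.036 13 [-0.0029  0.0074  0.0133]
0.039 4 [0.0032 0.0065 0.0089]
0.042 6 [0.0042 0.0087 0.0101]
0.045 6 [0.0051 0.0071 0.0097]
0.048 3 [0.0087 0.0099 0.0112]
0.051 7 [0.0046 0.0078 0.0095]
0.054 4 [0.0061 0.0074 0.0107]
0.057 12 [-0.0006  0.0058  0.01  ]
0.060 5 [0.0022 0.0051 0.0082]
```

```bash
python3 -m pendant '[-0.01,0.01,0.5,0,-0.01,0.01,0.95,0,-0.01,0.01,1,0,-0.01,0.01,1,0]' | sed -n '1,4p'
python3 -m pendant '[0,0,0.3,0,0,0,0.6,0,0,0,0.8,0,0,0,0.92,0,0,0,0.96,0,0,0,0.98,0,0,0,0.98,0]' | sed -n '1,4p'
```

```text
clock: 48.5
ee_pos: [0.4934, 0.2559, 0.1164]
ee_rot: [0.731, 0.682, -0.001, -0.0]
wrist_force: [0.6, 0.1, -3.2]
clock: 49.2
ee_pos: [0.4942, 0.2567, 0.0193]
ee_rot: [0.731, 0.683, 0.001, 0.0]
wrist_force: [0.8, -0.4, -4.9]
```

```bash
python3 -m pendant '[0,0,0.02,0,0,0,0.035,0,0,0,0.04,0]' | sed -n '1,4p'
python3 -m pendant '[0,0,0,0,0,0,0,0,0,0,0,0]' 0.45 | tail -2
python3 -m pendant '[0,0,-0.2,0,0,0,-0.6,0,0,0,-1,0,0,0,-1,0]' 0.45 | sed -n '1,2p'
python3 -m pendant '[0,0.45,-1,0,0,0.45,-1,0,0,0.45,-1,0]' 0 | sed -n '1,2p'
python3 - <<'E'
from h import *
I,d=grab('scene','o1'); P=pts('scene',d); s=robot.get_state();p=s['ee_pos']
C=np.array([.5395,.252]);a=np.radians(-3.9);cx=np.array([np.cos(a),np.sin(a)]);cy=np.array([-cx[1],cx[0]])
q=p[:2]-C; print('TCP carton',q@cx,q@cy,p[2],s['clock'],s['opening'])
X=(P[...,:2]-C)@cx;Y=(P[...,:2]-C)@cy
m=(abs(X)<.092)&(abs(Y)<.06)&(P[...,2]<.07)&(P[...,2]>-.02)
for x in np.arange(-.09,.09,.01):
    k=m&(X>=x)&(X<x+.01); r=''
    for y in np.arange(-.06,.06,.01):
        kk=k&(Y>=y)&(Y<y+.01); r+='%4d'%(round(np.median(P[...,2][kk])*1000) if kk.sum() else -99)
    print('%4d'%round(x*1000),r)
E
```

```text
clock: 49.5
ee_pos: [0.494, 0.2567, 0.0154]
ee_rot: [0.731, 0.683, 0.001, 0.0]
wrist_force: [-5.2, -1.8, 15.2]
opening: 0.0409
grip_force: 0.0
clock: 50.2
ee_pos: [0.496, 0.2575, 0.119]
clock: 50.5
ee_pos: [0.5416, 0.2538, 0.2188]
TCP carton 0.0012570727984645468 0.0017612706476245578 0.2173696255924045 50.55 0.018538666838843407
 -90  -99 -99 -99 -99   7 -99   6   7   5   5   4   8
 -80  -99 -99 -99 -99   6 -99   5   7   6 -99 -99   4
 -70  -99 -99 -99  40 -99 -99 -99 -99  34 -99 -99   6
 -60  -99 -99  35  38  34 -99  34  31  38  40 -99  25
 -50  -99 -99  36  36  36  34  35  33  38  40  28  24
 -40  -99 -99  33  36  26  27  23  29  27  38  12   5
 -30  -99 -99  43  28   8   7   7   6  17   6   7   4
 -20  -99 -99 -99 -99   6   6   5   5   6   6   7   3
 -10  -99 -99 -99  11   5   6   6   5   7   5   6   5
   0  -99 -99 -99 -99 -99 -99 -99 -99 -99 -99 -99 -99
  10  -99 -99  25  27  26  27  27  27  25  27  27  28
  20  -99 -99  31  25  15  18  14  12  15  14  20  27
  30  -99 -99 -99   8   8   5   6   5   7   7  22  28
  40  -99 -99 -99 -99   7   5   6   9   8   6  21  27
  50  -99 -99 -99  25  31  29  28  29  27  27  28  28
  60  -99 -99  25  28  28  26  28  27  28  27  28  27
  70  -99 -99 -99 -99 -99 -99 -99 -99 -99 -99 -99 -99
  80  -99 -99 -99 -99 -99 -99 -99 -99 -99 -99 -99 -99
```

```bash
python3 -m pendant '[-0.5,0,0,0,-1,0,0,0,-1,0,0,0,-1,0,0,0]' 0 | sed -n '1,2p'
python3 -m pendant '[-0.24,0,0.1,0,-0.24,0,0.5,0,-0.24,0,1,0,-0.24,0,1,0,-0.24,0,1,0]' | sed -n '1,4p'
python3 -m pendant '[0.2,0,0.05,0,0.4,0,0,0,0.5,0,0,0,0.61,0,0.01,0,0.74,0,0.08,0,0.8,0,0.16,0,0.85,0,0.24,0,0.9,0,0.37,0,0.9,0,0.4,0,0.9,0,0.4,0]' | sed -n '1,4p'
python3 - <<'E'
from h import *
I,d=grab('scene','q1'); P=pts('scene',d); s=robot.get_state();p=s['ee_pos']
C=np.array([.5395,.252]);a=np.radians(-3.9);cx=np.array([np.cos(a),np.sin(a)]);cy=np.array([-cx[1],cx[0]])
q=p[:2]-C; print('TCP carton',q@cx,q@cy,p[2],s['clock'])
X=(P[...,:2]-C)@cx;Y=(P[...,:2]-C)@cy
for y in np.arange(-.12,.0,.01):
    k=(abs(X)<.09)&(Y>=y)&(Y<y+.01)&(P[...,2]>.04)&(P[...,2]<.15)
    if k.sum(): print('%.2f'%y,k.sum(),np.percentile(P[...,2][k],[10,50,90]).round(3))
E
```

```text
clock: 50.95
ee_pos: [0.5309, 0.153, 0.2127]
clock: 51.45
ee_pos: [0.5297, 0.1306, 0.1142]
ee_rot: [0.73, 0.683, -0.001, -0.001]
wrist_force: [0.9, 0.1, 0.7]
clock: 52.45
ee_pos: [0.5365, 0.2192, 0.0775]
ee_rot: [0.731, 0.683, 0.0, 0.0]
wrist_force: [-16.5, -9.5, 50.5]
TCP carton -0.0007373823531195809 -0.03291066040280718 0.07751534059571094 52.5
-0.08 46 [0.045 0.062 0.076]
-0.07 333 [0.046 0.069 0.08 ]
-0.06 113 [0.076 0.078 0.081]
-0.05 172 [0.077 0.079 0.122]
-0.04 136 [0.075 0.079 0.111]
-0.03 102 [0.075 0.078 0.097]
-0.02 75 [0.076 0.078 0.08 ]
-0.01 9 [0.075 0.076 0.077]
```

```bash
python3 -m pendant '[0,0,-0.5,0,0,0,-1,0,0,0,-1,0]' | sed -n '1,2p'
python3 -m pendant '[0,0,-0.3,0,0.5,0,-0.3,0,1,0,-0.3,0,1,0,-0.3,0]' | sed -n '1,2p'
python3 -m pendant '[0.4,0,0,0,0.72,0,0,0,0.72,0,0,0,0.72,0,0,0]' | sed -n '1,2p'
python3 -m pendant '[0,0,0.4,0,0,0,0.77,0,0,0,0.77,0,0,0,0.77,0]' | sed -n '1,4p'
python3 -m pendant '[-0.2,0,0,0,-0.35,0,-0.02,0,-0.49,0,-0.08,0,-0.59,0,-0.1,0,-0.72,0,-0.1,0,-0.84,0,-0.08,0,-1,0,0.02,0,-1,0,0.03,0]' | sed -n '1,4p'
python3 -m pendant '[-0.1,0,0.1,0,-0.17,0,0.21,0,-0.19,0,0.32,0,-0.21,0,0.4,0,-0.21,0,0.43,0,-0.21,0,0.43,0]' | sed -n '1,4p'
python3 - <<'E'
from h import *
s=robot.get_state();p=s['ee_pos']
C=np.array([.5395,.252]);a=np.radians(-3.9);cx=np.array([np.cos(a),np.sin(a)]);cy=np.array([-cx[1],cx[0]])
q=p[:2]-C; print('TCP carton',q@cx,q@cy,p[2],s['clock'])
E
```

```text
clock: 52.8
ee_pos: [0.5388, 0.2203, 0.1795]
clock: 53.2
ee_pos: [0.5423, 0.3235, 0.2022]
clock: 53.6
ee_pos: [0.5474, 0.3907, 0.2023]
clock: 54.0
ee_pos: [0.548, 0.3902, 0.1276]
ee_rot: [0.731, 0.682, -0.0, -0.0]
wrist_force: [0.1, 0.2, -0.1]
clock: 54.8
ee_pos: [0.5403, 0.2894, 0.123]
ee_rot: [0.731, 0.682, -0.001, -0.0]
wrist_force: [-0.3, 0.4, -0.4]
clock: 55.4
ee_pos: [0.5395, 0.2707, 0.0845]
ee_rot: [0.73, 0.683, 0.0, -0.0]
wrist_force: [-15.9, -6.9, 42.0]
TCP carton -0.0012488474883889308 0.018680662527839113 0.08451244595010954 55.4
```

Now I'll back off and check the flap heights.

```bash
python3 -m pendant '[0,0,-0.5,0,0,0,-1,0,0,0,-1,0]' | sed -n '1,2p'
python3 -m pendant '[0,0,-0.4,0,-0.5,0,-0.4,0,-1,0,-0.4,0,-1,0,-0.4,0,-1,0,-0.4,0]' | sed -n '1,4p'
python3 - <<'E'
from h import *
C=np.array([.5395,.252]);a=np.radians(-3.9);cx=np.array([np.cos(a),np.sin(a)]);cy=np.array([-cx[1],cx[0]])
for n in('scene','top'):
    I,d=grab(n,'r1'+n); P=pts(n,d)
    X=(P[...,:2]-C)@cx;Y=(P[...,:2]-C)@cy
    for y in np.arange(-.10,.11,.015):
        k=(abs(X)<.09)&(Y>=y)&(Y<y+.015)&(P[...,2]>.05)&(P[...,2]<.18)
        if k.sum()>10: print(n,'%.3f'%y,k.sum(),np.percentile(P[...,2][k],[10,50,90]).round(3))
print(robot.get_state()['clock'])
E
```

```text
clock: 55.7
ee_pos: [0.5422, 0.2718, 0.1873]
clock: 56.2
ee_pos: [0.5329, 0.1701, 0.2206]
ee_rot: [0.731, 0.682, -0.0, -0.0]
wrist_force: [-0.0, 0.5, 0.6]
scene -0.085 38 [0.055 0.069 0.08 ]
scene -0.070 328 [0.055 0.076 0.08 ]
scene -0.055 178 [0.076 0.079 0.081]
scene -0.040 171 [0.076 0.078 0.081]
scene -0.025 224 [0.076 0.079 0.086]
scene -0.010 165 [0.083 0.085 0.088]
scene 0.005 173 [0.083 0.085 0.088]
scene 0.020 164 [0.083 0.085 0.088]
scene 0.035 169 [0.083 0.085 0.088]
scene 0.050 154 [0.083 0.085 0.088]
scene 0.065 56 [0.082 0.085 0.087]
top -0.010 24 [0.081 0.085 0.086]
top 0.005 38 [0.079 0.084 0.087]
top 0.020 21 [0.081 0.084 0.086]
56.3
```

Both flaps are level: the short one's top is at 79 mm and the long one's is at 85 mm, lying over it.

```bash
python3 -c "
from rig import robot
print(robot.hand_in())"
```

```text
the job is handed in; nothing more can be done
None
```

I handed the job in at about 56 s: both parts lie flat in the carton, the short flap is down with the long flap level over it, and I saw no sign of contact with the guard; the hand-in returned no verdict.

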